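Spread the lozenges on the pill tray, then tip them into the jar

TASK

Take up the steel shaker by its handle and, tipping it, shake all the lozenges out evenly over the purple tray, so that every third of the tray (between the white lines) has at least one and none lies on top of another, and set the empty shaker back upright on its rubber mat. Then lift the tray and tip it over the white jar, open by then, so that all the lozenges slide in, set the tray down flat on the worktop and leave the jar closed with its lid seated. Leave the comb and the bottle alone.

Things in the scene. Friction and masses are not known exactly. Their poses are not given: they have to be found in the camera images.
- jar: white ceramic jar, round, standing open end up under its lid: 150 mm outer diameter (132 at the foot), 85 mm high, wall 5 mm (mouth 140 mm wide), inner floor 6 mm up; 0.9 kg, loose. Origin: centre of its underside, z up
- lid_knob (a point): the knob of the jar's white ceramic lid: upright, 26 mm diameter, 36 mm high, standing on the lid's disc. This point: on its axis, half-way up, 18 mm above the disc's top and 36 mm above the lid's underside (113 mm above the jar's origin when the lid is on); z up
- lid: the lid: a disc of 154 mm diameter, 8 mm thick, below it a locating plug of 124 mm diameter, 8 mm high, that sits loosely in the jar's mouth; 0.25 kg, starts on the jar; can lie plug down on the worktop. Origin: centre of the plug's underside (77 mm above the jar's origin when on), z up
- shaker_handle (a point): black handle bar bridging the steel shaker at mid length: 24 mm thick along own x, 58 mm wide along own y, 28 mm high; clear space below it down to the 34 mm high walls. This point: centre of the bar, 70 mm above the shaker's underside (whole height 84 mm); own -x points to the mouth
- shaker: the shaker: scoop-like steel trough 140 mm long, 58 mm wide, floor and walls 4 mm, open above; wall tops 34 mm up at both long sides and the rear (own +x), no wall at its mouth (own -x); 0.22 kg. Lozenges (friction about 0.35) begin to slide when it is tipped mouth down by some 16 to 23 degrees; shaking helps. Origin: centre of its underside, z up
- shaker_mouth (a point): middle of the shaker's floor edge at its open mouth, 70 mm from the handle bar's centre along own -x and 66 mm below it
- mat: black rubber mat lying fixed on the worktop, 170 mm (own x) by 100 mm (own y) by 4 mm, where the shaker stands; origin: centre of its underside
- tray_handle (a point): upright handle tab at the rear end of the purple tray: 16 mm thick along own x, 44 mm wide along own y, top 68 mm above the tray's underside. This point: in the tab, 47 mm above the underside and 98 mm from the tray's middle along own +x; own -x points to the spout
- tray: the purple plastic pill tray: 184 mm long (own x), 96 mm wide (own y), floor 4 mm, walls 4 mm thick with tops 26 mm up on both long sides and the rear (own +x), no wall at its spout end (own -x); two thin white lines 60 mm apart mark its length in thirds; 0.18 kg. Origin: middle of its underside, z up
- tray_spout (a point): middle of the tray's floor edge at the open spout end, 92 mm from the tray's middle along own -x, 4 mm above its underside
- loz1_center (a point): honey-brown lozenge, 20 x 20 x 14 mm, 12 g, at first in the shaker; 6 to 8 of the eight are present. This point: its centre; z across its 14 mm thickness
- loz2_center (a point): honey-brown lozenge, 20 x 20 x 14 mm, 12 g, at first in the shaker; 6 to 8 of the eight are present. This point: its centre; z across its 14 mm thickness
- loz3_center (a point): honey-brown lozenge, 20 x 20 x 14 mm, 12 g, at first in the shaker; 6 to 8 of the eight are present. This point: its centre; z across its 14 mm thickness
- loz4_center (a point): honey-brown lozenge, 20 x 20 x 14 mm, 12 g, at first in the shaker; 6 to 8 of the eight are present. This point: its centre; z across its 14 mm thickness
- loz5_center (a point): honey-brown lozenge, 20 x 20 x 14 mm, 12 g, at first in the shaker; 6 to 8 of the eight are present. This point: its centre; z across its 14 mm thickness
- loz6_center (a point): honey-brown lozenge, 20 x 20 x 14 mm, 12 g, at first in the shaker; 6 to 8 of the eight are present. This point: its centre; z across its 14 mm thickness
- loz7_center (a point): honey-brown lozenge, 20 x 20 x 14 mm, 12 g, at first in the shaker; 6 to 8 of the eight are present. This point: its centre; z across its 14 mm thickness
- loz8_center (a point): honey-brown lozenge, 20 x 20 x 14 mm, 12 g, at first in the shaker; 6 to 8 of the eight are present. This point: its centre; z across its 14 mm thickness
- comb: bystander: black plastic comb, 160 x 30 x 6 mm, lying on the worktop; leave alone. Origin: centre of its underside
- bottle: bystander: amber glass pill jar, 56 mm diameter, 100 mm high; leave alone. Origin: centre of its underside

How it is judged:
By the outcome, as a careful person would: the job done as asked, in the order asked, and still so for the second after the job is handed in, with the robot touching nothing.
Of loz1, loz2, loz3, loz4, loz5, loz6, loz7, loz8 only 6 to 8 are there at a start; the rules pass over those that are not, and their reading is None.
At some moment in a run one of jar, tray may be knocked a few centimetres aside while the robot is not near it.
It also fails if it takes over 210 s, if anything falls off the work surface, if the arm or the gripper's body presses on something with over 40 N, if the wrist force passes 120 N, or if a joint passes its speed limit or range.

ROBOT

A 7-joint arm with a two-finger parallel gripper is mounted at the origin on the work surface. World frame = base frame: x ahead of the robot, y to its left, z up, the work surface at z = 0. Lengths are in mm, angles in rad, forces in N, time in s.
With the tool pointing down it reaches from about 425 to 925 mm from the base axis. Payload 6.8 kg.
Tool frame: the origin (TCP) lies at the very end of the fingers, on their centre line; the grasp point (between the pads) lies 19 mm behind it (manip.hold_point_z is the z of the grasp point in the tool frame, in mm); z points along the fingers, y is the line along which they close (so a half turn about z gives the same grasp; the last joint's range is limited). The gripper opens to 88 mm and grips with 3 to 60 N. Pads are 20 mm wide; open, the fingers measure 115 mm over their backs; the gripper's body (75 mm by 178 mm) begins 61 mm behind the grasp point.
Start: joints at [-1.354, 0.477, 0.022, 1.555, -0.011, 1.109, -0.083], TCP at [215.402, 639.726, 222.664] pointing down, gripper open.
Joint ranges: [-2.96, 2.96], [-0.34, 2.1], [-1.41, 1.46], [0.24, 2.44], [-1.37, 4.51], [0.17, 1.92], [-2.96, 2.96]. Speed limits (rad/s): [2.39, 2.39, 3.14, 3.14, 3.14, 3.14, 3.14].

INTERFACE

Orientations are given as a rotation vector (axis times angle).
In Python, from station import manip, read_camera, camera_info, job gives the robot as it stands. The module is installed in compiled form; this text tells all that it offers.
- The arm moves only by the shell command python3 -m jog 'ROWS'. ROWS is JSON, a list of rows, each a list of 3 entries, a list of its own where there are three numbers: the gripper command: -1 is shut, 1 is fully open, values between are in proportion, then the shift along the world's x, y, z in mm, then the turn, a rotation vector about the world's x, y, z in degrees. In form: [[fingers, [dx, dy, dz], [rx, ry, rz]], ...]. A call has 1 to 10 rows; each row is the pose to reach, as a shift and turn from the pose commanded when the call began; what a row does not reach only later rows make up. A row lasts 1/10 s, in which the tool goes at most 50 mm and 8.59 degrees, less where a joint would pass 70% of its speed; a pose out of reach is approached as far as the arm can. A call with a gripper value outside its range is refused whole. The fingers move at their own pace and stop on an object; the grip force is fixed at half the most. Time passes only in rows, so rows that repeat a pose let the fingers close. It gives the time, the measured TCP pose, the force, the opening and the grip force at its end, in the units of the state.
- manip.get_state(): the state, without advancing time (a new reading comes with each control period).
- read_camera(name): name is "scene" or "top" or "wrist"; returns (picture, depth): 480x640x3 uint8, red, green, blue; 480x640 float32, mm along the optical axis (not along the pixel's ray), 0 where there is no reading.
- camera_info(name): a dict with "fx", "fy", "cx", "cy" (pixels), "eye" and "orientation" of the camera in the world. Camera axes: x right, y down, z forward; pixel columns grow to the right and rows downward; lengths in mm; the calibration is good to about 2 mm. A picture is of the moment at which its call begins: read the wrist's pose just before it. camera_info takes no time and is no camera call; for the wrist camera it gives the pose at the moment of the call.
- job.close_job(): hands the job in; it is judged then, once.
The state is a dict: "clock": time; "qpos": joint angles; "dq": joint speeds; "effort": joint torques, N m; "eef_pos": TCP position; "tool_rot": TCP orientation; "wrist_force": force on the tool from outside, world axes, zero at the start; "wrist_torque": the same for the moment, N m; "finger_gap": finger opening in mm; "gripper_force": force on a finger pad.
Only numpy, scipy, OpenCV 4.12 (cv2) and the standard library are available. Lean on these libraries where they do the work, as an engineer would, in place of code of your own. Each camera call takes 0.05 s, during which the arm holds its last target. There are 200 camera calls.

## Working session

There is one attempt and no reset: what is moved stays moved. The work goes in short steps, Python scripts to look and compute and a shell command to move; the robot and the scene stay as the last step left them, time stands still between calls to the robot, and variables do not carry over. Pictures are saved under pics/ and viewed, at most 14 in all, crops included, and the job is handed in when it is done.

```bash
mkdir -p pics; cat > h.py <<'E'
import numpy as np,cv2
from scipy.spatial.transform import Rotation as R
from station import manip, read_camera, camera_info, job
def rot(o):
    o=np.array(o,float)
    return o if o.shape==(3,3) else (R.from_rotvec(o).as_matrix() if o.size==3 else R.from_quat(o).as_matrix())
def snap(n,f=None):
    i=camera_info(n); p,d=read_camera(n)
    if f: cv2.imwrite('pics/'+f,p[:,:,::-1])
    return i,p,d
def cloud(i,d):
    v,u=np.mgrid[:480,:640]
    c=np.stack([(u-i['cx'])/i['fx']*d,(v-i['cy'])/i['fy']*d,d],-1)
    return c@rot(i['orientation']).T+np.array(i['eye'])
def ray(i,u,v,z):
    r=rot(i['orientation'])@np.array([(u-i['cx'])/i['fx'],(v-i['cy'])/i['fy'],1]); e=np.array(i['eye'])
    return e+r*(z-e[2])/r[2]
E
python3 - <<'E'
from h import *
for n in('top','scene'):
    i,p,d=snap(n,n+'0.png'); print(i); np.savez(n+'0.npz',p=p,d=d)
s=manip.get_state();print(s['eef_pos'],s['tool_rot'],s['finger_gap'],s['clock'],manip.hold_point_z)
E
```

```text
{'fx': 525.3922706502286, 'fy': 525.3922706502286, 'cx': 317.5276550055638, 'cy': 253.1829563833457, 'eye': array([ 432.46121512,    7.68710296, 1222.76591309]), 'orientation': array([-2.1862533 ,  2.13498697, -0.12937194])}
{'fx': 486.6501855720475, 'fy': 486.6501855720475, 'cx': 317.933572235479, 'cy': 236.66128055743386, 'eye': array([ 992.03093876, -588.60752677,  578.06697453]), 'orientation': array([-2.06317429, -0.6656673 ,  0.33312494])}
[215.24916744 639.20778621 221.80736662] [-5.07844919e-01 -3.10017002e+00  2.48636461e-03] 87.889219446167 0.1 -18.700000000000003
```

View pics/top0.png

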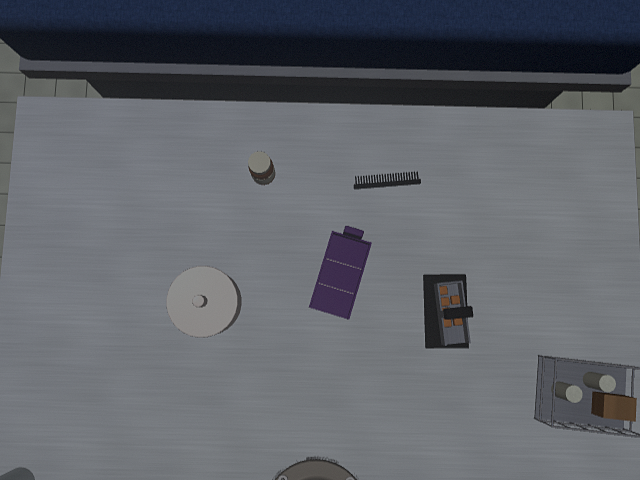

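View pics/scene0.png

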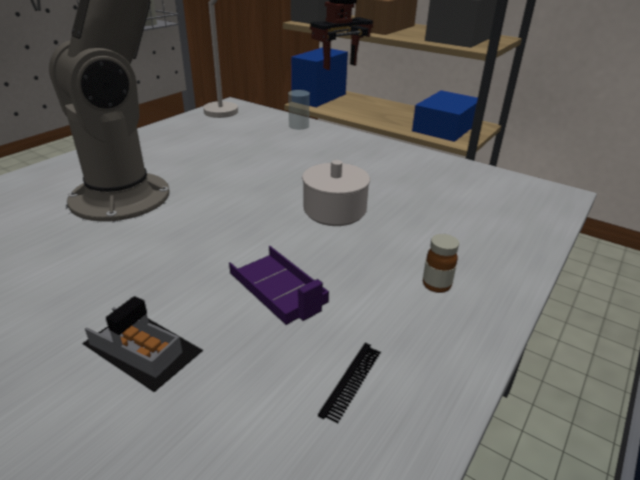

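The top view shows the jar with its lid near (203,301), the tray at (340,273) with its handle up at (352,232), and the shaker at (455,313) on its mat. The comb is at (388,181) and the bottle at (261,167). In the scene view the shaker is at lower left, with its lozenges in the right part. Next I measure positions.

```bash
cat > m.py <<'E'
from h import *
def show(n,m,P,lab):
    c=P[m]; q=c[:,:2]; 
    r=cv2.minAreaRect(q.astype(np.float32)); print(lab,len(q),'rect',np.round(r[0],1),np.round(r[1],1),round(r[2],1),'z med/max',np.round(np.percentile(c[:,2],[5,50,98]),1))
    return r
E
python3 - <<'E'
from m import *
z=np.load('top0.npz');p,d=z['p'],z['d'];i=camera_info('top');P=cloud(i,d)
h=cv2.cvtColor(p,cv2.COLOR_RGB2HSV);V=h[...,2];Z=P[...,2]
box=np.zeros((480,640),bool)
def B(u0,u1,v0,v1):
    b=box.copy();b[v0:v1,u0:u1]=1;return b
pur=(h[...,0]>120)&(h[...,0]<160)&(h[...,1]>80)&B(290,390,210,340)
show('t',pur&(Z<35),P,'tray');show('t',pur&(Z>45),P,'tab')
floor=pur&(Z<12);show('t',floor,P,'tfloor')
S=B(410,480,265,355)
show('t',S&(Z>75),P,'bar')
show('t',S&(Z>28)&(Z<50)&(V>60),P,'shwalls')
show('t',S&(V<45)&(Z<12),P,'mat')
lz=S&(h[...,0]<20)&(h[...,1]>120);show('t',lz,P,'loz')
J=B(155,250,255,345)
show('t',J&(Z>80)&(Z<105),P,'lid');show('t',J&(Z>118),P,'knob')
wl=B(290,390,210,340)&(Z<40)&(h[...,1]<80)&(V>90)
cv2.imwrite('pics/a.png',np.hstack([cv2.resize(p[260:360,410:490],(400,500),interpolation=2),])[:,:,::-1])
zs=np.load('scene0.npz')['p'];cv2.imwrite('pics/b.png',cv2.resize(zs[280:400,70:220],(750,600),interpolation=2)[:,:,::-1])
E
```

```text
tray 3116 rect [528.6 -44.6] [ 95.5 182. ] 74.4 z med/max [-0.3  3.7 27. ]
tab 133 rect [527.8 -42.6] [ 42.4 211.4] 73.5 z med/max [  64.1   67.1 1222.8]
tfloor 2778 rect [526.8 -44.5] [ 88.2 178.4] 74.5 z med/max [-0.5  3.4  8.2]
bar 339 rect [ 434.5 -161. ] [ 25.2 336.5] 5.0 z med/max [  82.5   87.1 1222.8]
shwalls 252 rect [ 446.3 -299.6] [140.   59.1] 7.1 z med/max [33.4 37.2 42.3]
mat 1301 rect [ 451.1 -290.4] [165.9 100.4] 1.3 z med/max [-0.5  3.3  8.2]
loz 283 rect [ 462.8 -294.5] [91. 50.] 7.1 z med/max [17.5 21.4 41.6]
lid 3874 rect [458.1 253.9] [152.2 151.7] 28.3 z med/max [88.9 92.3 96.8]
knob 166 rect [451.5 136.8] [259.9  23.5] 86.8 z med/max [ 123.9  128.9 1222.8]
```

View pics/a.png

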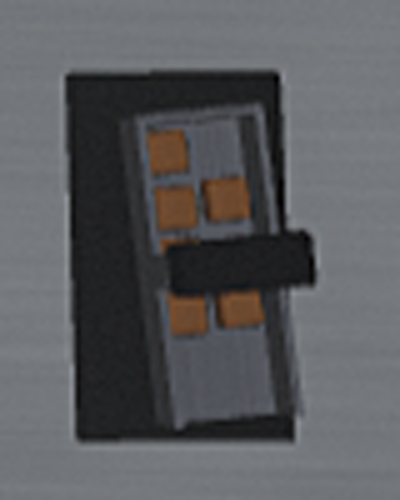

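View pics/b.png

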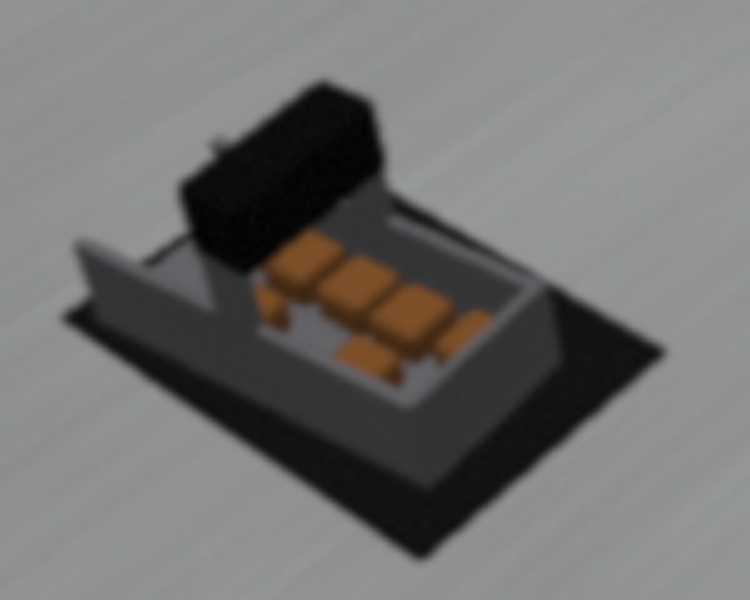

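The shaker's rear wall faces +x, so its mouth points toward the robot, with at least 6 lozenges inside. Its yaw is about +7°. The tray's yaw is about -15.6°, with the spout toward the robot. I'll start moving toward the shaker.

```bash
python3 - <<'E'
from h import *
s=manip.get_state();print(np.round(rot(s['tool_rot']),3))
E
python3 -m jog '[[1,[50,-50,0],[0,0,0]],[1,[90,-90,10],[0,0,0]],[1,[130,-130,20],[0,0,0]],[1,[160,-170,20],[0,0,0]],[1,[190,-210,20],[0,0,0]],[1,[220,-250,20],[0,0,0]],[1,[250,-290,20],[0,0,0]],[1,[270,-330,20],[0,0,0]],[1,[280,-380,20],[0,0,0]],[1,[280,-430,20],[0,0,0]]]'
python3 - <<'E'
from h import *
s=manip.get_state();print(s['eef_pos'],np.round(s['qpos'],3));print(np.round(rot(s['tool_rot']),3))
E
```

```text
[[-0.948  0.319 -0.   ]
 [ 0.319  0.948 -0.002]
 [-0.    -0.002 -1.   ]]
clock: 1.1
eef_pos: [493.3, 235.4, 242.3]
tool_rot: [0.51, 3.1, -0.001]
wrist_force: [0.5, 0.9, 0.0]
finger_gap: 87.7
gripper_force: 0.0
[493.26147277 235.38251687 242.34694279] [-0.72   0.246  0.191  1.853 -0.053  1.048  0.737]
[[-0.947  0.32   0.   ]
 [ 0.32   0.947 -0.   ]
 [-0.    -0.    -1.   ]]
```

```bash
python3 -m jog '[[1,[5,-20,0],[0,0,-8]],[1,[10,-40,0],[0,0,-16]],[1,[15,-60,0],[0,0,-24]],[1,[20,-80,0],[0,0,-32]],[1,[20,-100,0],[0,0,-40]],[1,[20,-120,0],[0,0,-48]],[1,[20,-140,0],[0,0,-56]],[1,[20,-160,0],[0,0,-64]],[1,[20,-180,0],[0,0,-72]],[1,[20,-200,0],[0,0,-80]]]'
python3 -m jog '[[1,[0,-20,0],[0,0,-8]],[1,[0,-40,0],[0,0,-16]],[1,[0,-60,0],[0,0,-24]],[1,[0,-80,0],[0,0,-32]],[1,[0,-100,0],[0,0,-40]],[1,[-10,-120,0],[0,0,-48]],[1,[-20,-140,0],[0,0,-56]],[1,[-30,-160,0],[0,0,-64]],[1,[-40,-180,0],[0,0,-72]],[1,[-50,-200,0],[0,0,-80]]]'
python3 -m jog '[[1,[0,-20,0],[0,0,-8]],[1,[0,-40,0],[0,0,-16]],[1,[0,-60,0],[0,0,-24]],[1,[0,-80,0],[0,0,-32]],[1,[0,-100,0],[0,0,-40]],[1,[-5,-120,0],[0,0,-48]],[1,[-10,-135,0],[0,0,-56]],[1,[-17,-135,-20],[0,0,-64]],[1,[-17,-135,-20],[0,0,-72]],[1,[-17,-135,-20],[0,0,-80]]]'
python3 - <<'E'
from h import *
s=manip.get_state();print(s['eef_pos'],np.round(s['qpos'],3));print(np.round(rot(s['tool_rot']),3))
i,p,d=snap('wrist','w0.png');P=cloud(i,d);Z=P[...,2]
print(i['eye'],np.round(rot(i['orientation']),2))
h=cv2.cvtColor(p,cv2.COLOR_RGB2HSV)
m=(d>0)&(Z>75)&(Z<95)&(abs(P[...,0]-446)<120)&(abs(P[...,1]+300)<120)
from m import show;print(show('',m,P,'bar'))
E
```

```text
clock: 2.1
eef_pos: [511.7, 36.8, 242.4]
tool_rot: [-2.387, -2.041, 0.001]
wrist_force: [-0.1, 0.5, -0.5]
finger_gap: 88.0
gripper_force: 0.0
clock: 3.1
eef_pos: [461.3, -163.0, 242.5]
tool_rot: [-3.141, -0.029, 0.001]
wrist_force: [0.4, -0.5, -0.2]
finger_gap: 87.8
gripper_force: 0.0
clock: 4.1
eef_pos: [444.3, -297.2, 222.0]
tool_rot: [2.424, -1.998, -0.002]
wrist_force: [0.7, -0.8, 0.3]
finger_gap: 88.0
gripper_force: 0.0
[ 444.33368193 -297.15330781  221.96154822] [-0.403  0.453  1.166  1.94  -0.478  1.066 -1.98 ]
[[ 0.191 -0.982 -0.001]
 [-0.982 -0.191  0.001]
 [-0.001  0.001 -1.   ]]
[ 461.11633485 -377.30192963  383.31946272] [[-0.98 -0.18 -0.06]
 [-0.19  0.94  0.29]
 [ 0.    0.3  -0.96]]
bar 1586 rect [ 450.2 -299.8] [24.  58.1] 7.1 z med/max [84.7 87.  88.5]
((450.182861328125, -299.8377685546875), (23.977081298828125, 58.0656852722168), 7.083546161651611)
```

View pics/w0.png

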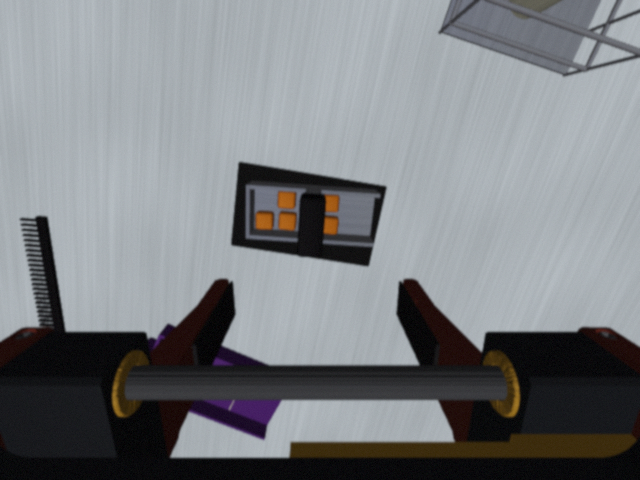

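The wrist view shows the black bar at (312,225), with lozenges on both sides of it. The bar measures (450,-300) with yaw 7.1°, which fits its known size. I correct and descend.

```bash
python3 -m jog '[[1,[6,-3,-20],[0,0,-4]],[1,[6,-3,-60],[0,0,-4]],[1,[6,-3,-100],[0,0,-4]],[1,[6,-3,-130],[0,0,-4]],[1,[6,-3,-150],[0,0,-4]],[1,[6,-3,-160],[0,0,-4]],[1,[6,-3,-166],[0,0,-4]],[-1,[6,-3,-166],[0,0,-4]],[-1,[6,-3,-166],[0,0,-4]],[-1,[6,-3,-166],[0,0,-4]]]'
python3 -m jog '[[-1,[0,0,0],[0,0,0]],[-1,[0,0,0],[0,0,0]],[-1,[0,0,0],[0,0,0]]]'
python3 - <<'E'
from h import *
s=manip.get_state();print(s['eef_pos'],np.round(s['qpos'],3),s['finger_gap'],s['gripper_force']);print(np.round(rot(s['tool_rot']),3))
E
```

```text
clock: 5.15
eef_pos: [451.7, -300.7, 57.5]
tool_rot: [-2.36, 2.073, -0.002]
wrist_force: [0.3, 0.2, -0.2]
finger_gap: 67.3
gripper_force: 0.0
clock: 5.45
eef_pos: [451.3, -300.4, 56.9]
tool_rot: [-2.36, 2.073, -0.001]
wrist_force: [0.2, 0.0, -0.2]
finger_gap: 43.3
gripper_force: 0.0
[ 451.25236489 -300.36946875   56.85728569] [-0.185  0.674  0.896  2.047 -0.758  0.788 -1.835] 43.25632664609026 0.0
[[ 0.129 -0.992  0.   ]
 [-0.992 -0.129 -0.   ]
 [ 0.    -0.    -1.   ]]
```

```bash
python3 -m jog '[[-1,[0,0,0],[0,0,0]],[-1,[0,0,0],[0,0,0]],[-1,[0,0,0],[0,0,0]],[-1,[0,0,0],[0,0,0]],[-1,[0,0,0],[0,0,0]],[-1,[0,0,0],[0,0,0]]]'
python3 -m jog '[[-1,[0,0,5],[0,0,0]],[-1,[0,0,15],[0,0,0]],[-1,[0,0,30],[0,0,0]],[-1,[0,0,50],[0,0,0]],[-1,[0,0,75],[0,0,0]],[-1,[0,0,100],[0,0,0]],[-1,[0,0,120],[0,0,0]],[-1,[0,0,130],[0,0,0]],[-1,[0,0,130],[0,0,0]]]'
python3 - <<'E'
from h import *
s=manip.get_state();print(np.round(s['qpos'],3),s['finger_gap'],s['gripper_force'])
i,p,d=snap('top','t1.png');P=cloud(i,d)
from m import show
h=cv2.cvtColor(p,cv2.COLOR_RGB2HSV);Z=P[...,2]
pur=(h[...,0]>120)&(h[...,0]<160)&(h[...,1]>80)&(d>0)
b=np.zeros_like(pur);b[180:360,260:410]=1;pur&=b
show('',pur&(Z<35),P,'tray');show('',pur&(Z>45)&(Z<80),P,'tab')
E
```

```text
clock: 6.05
eef_pos: [450.5, -300.5, 56.7]
tool_rot: [2.359, -2.074, -0.001]
wrist_force: [-2.7, -0.5, 2.2]
finger_gap: 23.5
gripper_force: 30.0
clock: 6.95
eef_pos: [451.9, -300.7, 188.2]
tool_rot: [-2.359, 2.072, -0.004]
wrist_force: [0.2, -0.1, -4.5]
finger_gap: 24.0
gripper_force: 30.0
[-0.353  0.513  1.12   1.959 -0.549  1.013 -1.99 ] 23.999498654680163 29.999426901340485
tray 3106 rect [528.6 -44.6] [ 95.4 182.2] 74.4 z med/max [-0.4  3.8 27.2]
tab 125 rect [621.9 -70.5] [42.3 15.2] 73.2 z med/max [63.6 67.2 71.3]
```

Lifted, holding the bar at a 24 mm gap. The tray is unmoved at (528.6,-44.6), yaw -15.5°. Now I turn the shaker to face the tray's rear.

```bash
python3 -m jog '[[-1,[5,10,0],[0,0,4]],[-1,[10,25,0],[0,0,12]],[-1,[15,40,0],[0,0,20]],[-1,[20,55,0],[0,0,28]],[-1,[25,70,0],[0,0,36]],[-1,[30,85,0],[0,0,44]],[-1,[35,100,0],[0,0,52]],[-1,[40,115,0],[0,0,60]],[-1,[45,130,0],[0,0,68]],[-1,[50,145,0],[0,0,76]]]'
python3 -m jog '[[-1,[5,15,0],[0,0,8]],[-1,[10,30,0],[0,0,16]],[-1,[15,45,0],[0,0,24]],[-1,[19,60,0],[0,0,32]],[-1,[19,75,0],[0,0,40]],[-1,[19,90,0],[0,0,48]],[-1,[19,105,0],[0,0,56]],[-1,[19,113,0],[0,0,64]],[-1,[19,113,0],[0,0,72]],[-1,[19,113,0],[0,0,78]]]'
python3 -m jog '[[-1,[0,0,0],[0,0,3]],[-1,[0,0,0],[0,0,3]]]'
python3 - <<'E'
from h import *
s=manip.get_state();T=rot(s['tool_rot']);print(s['eef_pos'],np.round(s['qpos'],3),s['finger_gap'],np.degrees(np.arctan2(T[1,1],T[0,1])))
i,p,d=snap('top');P=cloud(i,d)
cv2.imwrite('pics/t2.png',cv2.resize(p[180:380,220:460],(720,600))[:,:,::-1])
E
```

```text
clock: 8.0
eef_pos: [500.4, -154.4, 185.6]
tool_rot: [-3.137, 0.172, 0.003]
wrist_force: [0.6, 0.1, -4.2]
finger_gap: 23.9
gripper_force: 30.0
clock: 9.0
eef_pos: [519.1, -41.9, 185.4]
tool_rot: [-2.545, -1.84, 0.003]
wrist_force: [-0.3, -0.5, -3.1]
finger_gap: 23.9
gripper_force: 30.0
clock: 9.2
eef_pos: [519.2, -42.4, 185.5]
tool_rot: [-2.501, -1.898, 0.003]
wrist_force: [-1.3, 0.4, -3.2]
finger_gap: 23.6
gripper_force: 30.0
[519.15878132 -42.42175278 185.51741753] [-0.406  0.281  0.442  1.982 -0.15   0.912 -0.159] 23.631391007589638 -15.605418358138511
```

View pics/t2.png

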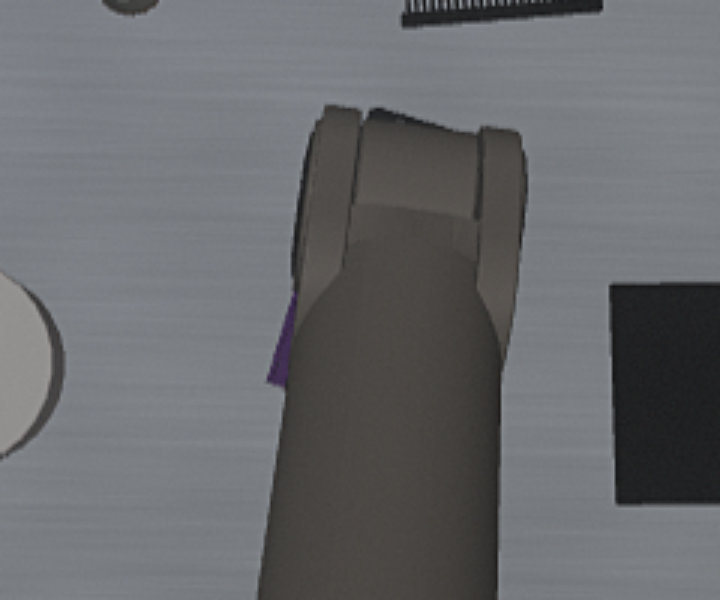

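The arm hides the tray in the top view, where the tray corner shows at (283,345). I tilt to 12°, below the slip angle, and lower the mouth into the tray's rear third.

```bash
python3 -m jog '[[-1,[5,-1,-20],[1.6,5.8,0]],[-1,[13,-4,-40],[3.2,11.6,0]],[-1,[13,-4,-60],[3.2,11.6,0]],[-1,[13,-4,-75],[3.2,11.6,0]],[-1,[13,-4,-87],[3.2,11.6,0]],[-1,[13,-4,-94],[3.2,11.6,0]],[-1,[13,-4,-100],[3.2,11.6,0]],[-1,[13,-4,-104],[3.2,11.6,0]],[-1,[13,-4,-104],[3.2,11.6,0]]]'
python3 - <<'E'
from h import *
s=manip.get_state();T=rot(s['tool_rot']);print(s['eef_pos'],np.round(s['qpos'],3),np.round(T[:,2],3))
i,p,d=snap('scene');cv2.imwrite('pics/s2.png',cv2.resize(p[180:360,180:400],(733,600))[:,:,::-1])
i,p,d=snap('wrist','w2.png')
E
```

```text
clock: 10.15
eef_pos: [533.0, -46.2, 82.8]
tool_rot: [-2.365, -1.795, 0.189]
wrist_force: [0.3, -0.0, -3.2]
finger_gap: 23.8
gripper_force: 30.0
[533.03738698 -46.18186412  82.76536077] [-0.284  0.562  0.387  1.87  -0.296  0.975 -0.008] [-0.201  0.056 -0.978]
```

View pics/w2.png

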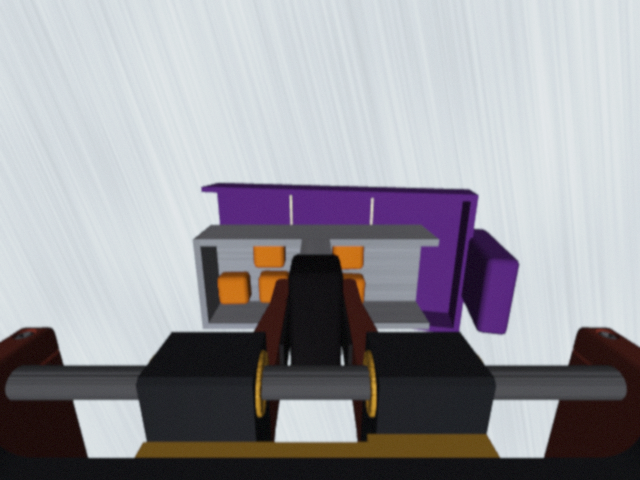

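The wrist view shows the mouth at (425,275), inside the tray in front of the rear wall. All the lozenges are still in the shaker. I tilt gradually to 21°.

```bash
cat > w.py <<'E'
import sys;from h import *
s=manip.get_state();T=rot(s['tool_rot']);e=s['eef_pos'];th=np.arccos(-T[2,2]);c=np.array([528.6,-44.6]);u=np.array([.9636,-.2672]);v=np.array([.2672,.9636])
t=(e[:2]-c)@u;print('tilt',round(np.degrees(th),1),'mouth t',round(t+70*np.cos(th)-48.7*np.sin(th),1),'z',round(e[2]-70*np.sin(th)-48.7*np.cos(th),1),'lat',round((e[:2]-c)@v,1),'clk',s['clock'])
i,p,d=snap('wrist',sys.argv[1] if len(sys.argv)>1 else None);P=cloud(i,d);h=cv2.cvtColor(p,cv2.COLOR_RGB2HSV)
m=((h[...,0]<22)&(h[...,1]>170)&(h[...,2]>150)).astype(np.uint8);m[330:]=0;m[:150]=0
top=m&(P[...,2]<95).astype(np.uint8)
n,l,st,ce=cv2.connectedComponentsWithStats(top)
for k in range(1,n):
    if st[k,4]>60:
        q=P[l==k];x=q.mean(0);print('px',ce[k].round(),'area',st[k,4],'t',round((x[:2]-c)@u),'lat',round((x[:2]-c)@v),'z',np.percentile(q[:,2],[50,95]).round())
E
python3 -m jog '[[-1,[4,-1,0],[1.1,3.9,0]],[-1,[7,-2,1],[1.9,6.7,0]],[-1,[9,-2.5,1],[2.4,8.7,0]],[-1,[9,-2.5,1],[2.4,8.7,0]]]'; python3 w.py
```

```text
clock: 10.65
eef_pos: [543.4, -49.3, 83.6]
tool_rot: [-2.257, -1.713, 0.319]
wrist_force: [0.3, -0.6, -3.1]
finger_gap: 23.7
gripper_force: 30.0
tilt 21.0 mouth t 63.4 z 13.0 lat -0.6 clk 10.65
px [271. 256.] area 551 t -22 lat 11 z [61. 63.]
px [353. 257.] area 594 t 26 lat 10 z [42. 45.]
px [234. 290.] area 688 t -46 lat -12 z [70. 72.]
px [268. 287.] area 289 t -25 lat -10 z [61. 63.]
px [363. 289.] area 226 t 33 lat -12 z [39. 41.]
```

```bash
python3 -m jog '[[-1,[2,-0.5,1],[0.5,1.9,0]],[-1,[3,-0.8,2],[0.8,2.9,0]],[-1,[3,-0.8,2],[0.8,2.9,0]]]'; python3 w.py
```

```text
clock: 11.0
eef_pos: [545.4, -49.8, 85.7]
tool_rot: [-2.22, -1.684, 0.36]
wrist_force: [0.4, 0.4, -2.7]
finger_gap: 23.9
gripper_force: 30.0
tilt 24.0 mouth t 61.7 z 12.8 lat -0.5 clk 11.0
px [273. 256.] area 538 t -20 lat 11 z [64. 67.]
px [356. 257.] area 628 t 28 lat 10 z [43. 46.]
px [236. 290.] area 671 t -43 lat -12 z [74. 78.]
px [269. 286.] area 219 t -23 lat -10 z [66. 67.]
px [365. 290.] area 303 t 34 lat -13 z [40. 42.]
```

```bash
python3 -m jog '[[-1,[2,-0.5,1.5],[0.5,1.9,0]],[-1,[2,-0.5,1.5],[0.5,1.9,0]],[-1,[2,-0.5,1.5],[0.5,1.9,0]]]'; python3 w.py;  python3 -m jog '[[-1,[0,0,0],[0,0,0]]]' |head -1; python3 w.py
```

```text
clock: 11.35
eef_pos: [547.0, -50.1, 87.1]
tool_rot: [-2.195, -1.666, 0.386]
wrist_force: [-0.8, 0.1, -3.8]
finger_gap: 23.7
gripper_force: 30.0
tilt 26.0 mouth t 60.8 z 12.7 lat -0.4 clk 11.35
px [283. 256.] area 452 t -14 lat 11 z [64. 67.]
px [373. 257.] area 623 t 37 lat 10 z [39. 43.]
px [243. 290.] area 665 t -38 lat -13 z [76. 79.]
px [374. 291.] area 679 t 39 lat -14 z [38. 42.]
clock: 11.5
tilt 26.0 mouth t 60.6 z 12.8 lat -0.4 clk 11.5
px [283. 256.] area 442 t -14 lat 11 z [65. 67.]
px [375. 257.] area 621 t 38 lat 10 z [39. 42.]
px [243. 290.] area 665 t -38 lat -13 z [76. 79.]
px [376. 292.] area 696 t 40 lat -14 z [38. 41.]
```

```bash
python3 -m jog '[[-1,[1,-0.3,1],[0.4,1.4,0]],[-1,[1,-0.3,1],[0.4,1.4,0]]]'|head -1; python3 w.py;  python3 -m jog '[[-1,[0,0,0],[0,0,0]]]' |head -1; python3 w.py
```

```text
clock: 11.75
tilt 27.5 mouth t 60.2 z 12.6 lat -0.4 clk 11.75
px [287. 255.] area 285 t -10 lat 12 z [65. 67.]
px [384. 257.] area 618 t 44 lat 10 z [37. 40.]
px [250. 290.] area 670 t -32 lat -13 z [76. 80.]
px [385. 292.] area 697 t 46 lat -14 z [36. 39.]
clock: 11.9
tilt 27.5 mouth t 59.9 z 12.6 lat -0.5 clk 11.9
px [397. 257.] area 627 t 51 lat 10 z [33. 36.]
px [260. 290.] area 607 t -27 lat -12 z [73. 76.]
px [363. 289.] area 197 t 32 lat -12 z [43. 44.]
px [398. 292.] area 699 t 53 lat -14 z [32. 35.]
```

```bash
python3 -m jog '[[-1,[0,0,0],[0,0,0]]]'|head -1; python3 w.py;  python3 -m jog '[[-1,[0,0,0],[0,0,0]]]' |head -1; python3 w.py
```

```text
clock: 12.05
tilt 27.5 mouth t 59.9 z 12.7 lat -0.5 clk 12.05
px [410. 257.] area 625 t 58 lat 10 z [29. 33.]
px [266. 289.] area 348 t -24 lat -12 z [72. 73.]
px [368. 290.] area 486 t 35 lat -13 z [41. 44.]
px [410. 292.] area 700 t 59 lat -14 z [29. 32.]
clock: 12.2
tilt 27.5 mouth t 59.9 z 12.7 lat -0.4 clk 12.2
px [338. 252.] area 101 t 18 lat 14 z [50. 52.]
px [422. 257.] area 617 t 65 lat 10 z [26. 30.]
px [271. 285.] area 90 t -20 lat -9 z [70. 71.]
px [376. 291.] area 690 t 40 lat -13 z [39. 42.]
px [420. 291.] area 569 t 65 lat -14 z [26. 29.]
```

```bash
python3 -m jog '[[-1,[0,0,0],[0,0,0]],[-1,[-4,1,0],[0,0,0]],[-1,[-12,3.3,0],[0,0,0]]]'|head -1; python3 w.py;  python3 -m jog '[[-1,[-9,2.5,0],[0,0,0]]]' |head -1; python3 w.py
```

```text
clock: 12.55
tilt 27.5 mouth t 47.5 z 12.6 lat -0.6 clk 12.55
px [458. 258.] area 611 t 72 lat 12 z [23. 24.]
px [377. 256.] area 575 t 27 lat 10 z [39. 42.]
px [379. 289.] area 725 t 29 lat -12 z [38. 41.]
px [425. 290.] area 687 t 55 lat -13 z [24. 28.]
px [452. 297.] area 544 t 72 lat -14 z [23. 24.]
clock: 12.7
tilt 27.5 mouth t 38.1 z 12.7 lat -0.5 clk 12.7
px [405. 256.] area 578 t 33 lat 10 z [31. 34.]
px [475. 261.] area 653 t 72 lat 12 z [23. 24.]
px [363. 288.] area 270 t 11 lat -11 z [42. 44.]
px [404. 289.] area 724 t 34 lat -12 z [30. 34.]
px [434. 291.] area 720 t 52 lat -13 z [21. 24.]
px [469. 301.] area 575 t 73 lat -14 z [23. 24.]
```

```bash
python3 -m jog '[[-1,[-12,3.3,0],[0,0,0]],[-1,[-25,7,0],[0,0,0]]]'|head -1; python3 w.py;  python3 -m jog '[[-1,[-14,3.9,0],[0,0,0]]]' |head -1; python3 w.py
```

```text
clock: 12.95
tilt 27.5 mouth t 11.7 z 12.7 lat -0.4 clk 12.95
px [448. 253.] area 784 t 30 lat 12 z [17. 19.]
px [526. 268.] area 768 t 72 lat 12 z [23. 25.]
px [395. 290.] area 711 t 3 lat -12 z [33. 36.]
px [429. 289.] area 711 t 22 lat -12 z [23. 27.]
px [468. 295.] area 826 t 45 lat -13 z [17. 18.]
px [518. 310.] area 675 t 72 lat -15 z [23. 24.]
clock: 13.1
tilt 27.4 mouth t -1.6 z 12.9 lat -0.3 clk 13.1
px [470. 256.] area 910 t 30 lat 13 z [17. 18.]
px [555. 273.] area 840 t 72 lat 12 z [23. 25.]
px [423. 290.] area 704 t 5 lat -12 z [25. 28.]
px [462. 296.] area 554 t 29 lat -12 z [23. 24.]
px [492. 299.] area 896 t 46 lat -13 z [17. 18.]
px [545. 315.] area 719 t 72 lat -14 z [23. 25.]
```

```bash
python3 -m jog '[[-1,[-20,5.5,0],[0,0,0]],[-1,[-35,9.7,0],[0,0,0]]]'|head -1; python3 w.py w3.png
```

```text
clock: 13.35
tilt 27.5 mouth t -39.1 z 12.8 lat -0.4 clk 13.35
px [542. 266.] area 1164 t 29 lat 13 z [17. 19.]
px [634. 287.] area 333 t 68 lat 10 z [23. 25.]
px [472. 294.] area 837 t -3 lat -12 z [17. 18.]
px [532. 309.] area 716 t 28 lat -12 z [23. 25.]
px [566. 313.] area 1122 t 45 lat -13 z [17. 19.]
px [629. 323.] area 284 t 70 lat -10 z [23. 25.]
```

View pics/w3.png

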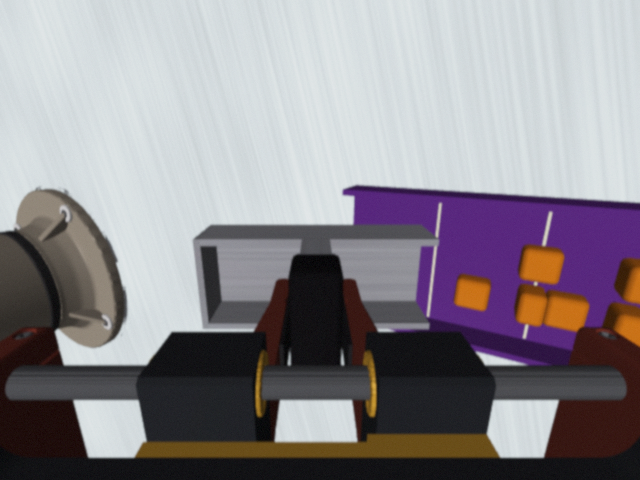

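The wrist view shows an empty shaker. Lozenges lie at (472,294), (542,266), (532,305) and (566,313), and two more stand at (630,280) and (630,325). None is in the spout third yet, so after parking the shaker I'll move the lozenge at t=-3 there with the fingers. First I level and lift.

```bash
python3 -m jog '[[-1,[0,0,25],[-1.6,-5.8,0]],[-1,[0,0,50],[-3.2,-11.6,0]],[-1,[0,0,75],[-4.8,-17.4,0]],[-1,[0,0,95],[-6.4,-23.2,0]],[-1,[0,0,105],[-7.3,-26.5,0]],[-1,[0,-10,105],[-7.3,-26.5,0]],[-1,[20,-40,105],[-7.3,-26.5,0]],[-1,[40,-75,105],[-7.3,-26.5,0]],[-1,[40,-75,105],[-7.3,-26.5,0]]]'
python3 - <<'E'
from h import *
s=manip.get_state();T=rot(s['tool_rot']);print(s['eef_pos'],np.round(s['qpos'],3),s['finger_gap'],np.degrees(np.arctan2(T[1,1],T[0,1])),T[:,2].round(3))
E
```

```text
clock: 14.3
eef_pos: [495.2, -105.0, 193.4]
tool_rot: [2.506, 1.889, -0.002]
wrist_force: [-0.3, -0.4, -2.9]
finger_gap: 23.7
gripper_force: 30.0
[ 495.16097501 -104.95213763  193.35047107] [-0.339  0.246  0.498  2.012 -0.143  0.916 -0.045] 23.74042004234741 -15.978404463951456 [ 0.001 -0.003 -1.   ]
```

```bash
python3 -m jog '[[-1,[0,-12,0],[0,0,-8]],[-1,[0,-24,0],[0,0,-16]],[-1,[0,-36,0],[0,0,-24]],[-1,[0,-48,0],[0,0,-32]],[-1,[0,-60,0],[0,0,-40]],[-1,[-5,-72,0],[0,0,-48]],[-1,[-10,-84,0],[0,0,-56]],[-1,[-15,-96,0],[0,0,-64]],[-1,[-20,-108,0],[0,0,-72]],[-1,[-25,-120,0],[0,0,-80]]]'
python3 -m jog '[[-1,[0,-12,0],[0,0,-8]],[-1,[-5,-24,0],[0,0,-16]],[-1,[-10,-36,0],[0,0,-24]],[-1,[-15,-48,0],[0,0,-32]],[-1,[-19,-60,0],[0,0,-40]],[-1,[-19,-67,0],[0,0,-48]],[-1,[-19,-67,0],[0,0,-56]],[-1,[-19,-67,-20],[0,0,-64]],[-1,[-19,-67,-40],[0,0,-72]],[-1,[-19,-67,-60],[0,0,-79]]]'
python3 - <<'E'
from h import *
s=manip.get_state();T=rot(s['tool_rot']);print(s['eef_pos'],np.round(s['qpos'],3),s['finger_gap'],np.degrees(np.arctan2(T[1,1],T[0,1])),T[:,2].round(3))
E
```

```text
clock: 15.3
eef_pos: [467.6, -219.9, 192.7]
tool_rot: [-3.137, 0.163, 0.003]
wrist_force: [-0.4, -0.5, -3.2]
finger_gap: 23.7
gripper_force: 30.0
clock: 16.3
eef_pos: [449.2, -286.2, 132.0]
tool_rot: [2.318, -2.12, -0.002]
wrist_force: [0.8, -0.1, -2.6]
finger_gap: 23.8
gripper_force: 30.0
[ 449.2461914  -286.24999581  132.02171853] [-0.338  0.592  1.079  2.027 -0.662  0.926 -1.954] 23.762954850293564 -174.88924320510378 [-0.001  0.    -1.   ]
```

```bash
python3 -m jog '[[-1,[2,-4,-20],[0,0,0]],[-1,[2,-4,-40],[0,0,0]],[-1,[2,-4,-55],[0,0,0]],[-1,[2,-4,-65],[0,0,0]],[-1,[2,-4,-71],[0,0,0]],[-1,[2,-4,-74],[0,0,0]],[-1,[2,-4,-75.5],[0,0,0]],[-1,[2,-4,-75.5],[0,0,0]],[-1,[2,-4,-75.5],[0,0,0]]]'
```

```text
clock: 17.2
eef_pos: [451.4, -290.2, 58.1]
tool_rot: [-2.323, 2.114, -0.001]
wrist_force: [-0.0, 0.4, -2.6]
finger_gap: 24.2
gripper_force: 30.0
```

```bash
python3 -m jog '[[-1,[0,0,-1],[0,0,0]],[-1,[0,0,-1],[0,0,0]]]'; python3 -m jog '[[0.2,[0,0,0],[0,0,0]],[0.2,[0,0,0],[0,0,0]],[0.2,[0,0,0],[0,0,0]],[0.2,[0,0,0],[0,0,0]],[0.2,[0,0,0],[0,0,0]],[0.2,[0,0,10],[0,0,0]],[0.2,[0,0,40],[0,0,0]],[0.2,[0,0,80],[0,0,0]],[0.2,[0,0,120],[0,0,0]],[0.2,[0,0,140],[0,0,0]]]'
python3 - <<'E'
from h import *
from m import show
i,p,d=snap('top');cv2.imwrite('pics/t4.png',cv2.resize(p[200:380,270:490],(733,600))[:,:,::-1])
s=manip.get_state();print(s['finger_gap'],np.round(s['qpos'],2))
P=cloud(i,d);h=cv2.cvtColor(p,cv2.COLOR_RGB2HSV);Z=P[...,2]
b=np.zeros((480,640),bool);b[200:340,290:400]=1
pur=(h[...,0]>120)&(h[...,0]<160)&(h[...,1]>80)&(d>0)&b
r=show('',pur&(Z<35),P,'tray');show('',pur&(Z>50)&(Z<80),P,'tab')
m=((h[...,0]<22)&(h[...,1]>120)&b).astype(np.uint8)
n,l,st,ce=cv2.connectedComponentsWithStats(m)
c=np.array(r[0]);u=np.array([.9636,-.2672]);v=np.array([.2672,.9636])
for k in range(1,n):
    x=ray(i,*ce[k],18);print(ce[k].round(1),st[k,4],x[:2].round(1),'t',((x[:2]-c)@u).round(1),'lat',((x[:2]-c)@v).round(1))
E
```

```text
clock: 17.4
eef_pos: [451.2, -290.0, 56.8]
tool_rot: [-2.323, 2.114, -0.0]
wrist_force: [-0.3, -0.6, -2.5]
finger_gap: 23.9
gripper_force: 30.0
clock: 18.4
eef_pos: [451.6, -291.4, 200.2]
tool_rot: [-2.322, 2.115, -0.006]
wrist_force: [0.1, 0.4, 0.4]
finger_gap: 52.7
gripper_force: 0.0
52.83200805703257 [-0.42  0.51  1.19  1.96 -0.56  1.04 -2.02]
tray 2708 rect [528.6 -44.5] [ 95.3 182.2] 74.5 z med/max [-0.4  3.8 27.5]
tab 123 rect [622.2 -70.6] [42.1 14.9] 74.1 z med/max [64.2 67.1 72. ]
[344.5 244.2] 43 [598.4 -53.9] t 69.8 lat 9.7
[355.5 247.5] 40 [591.3 -79.4] t 69.7 lat -16.8
[350.7 261.6] 105 [558.3 -68.7] t 35.1 lat -15.4
[338.9 262. ] 63 [556.7 -41.6] t 26.3 lat 10.4
[345.3 278.9] 62 [518.1 -57.1] t -6.7 lat -14.9
```

View pics/t4.png

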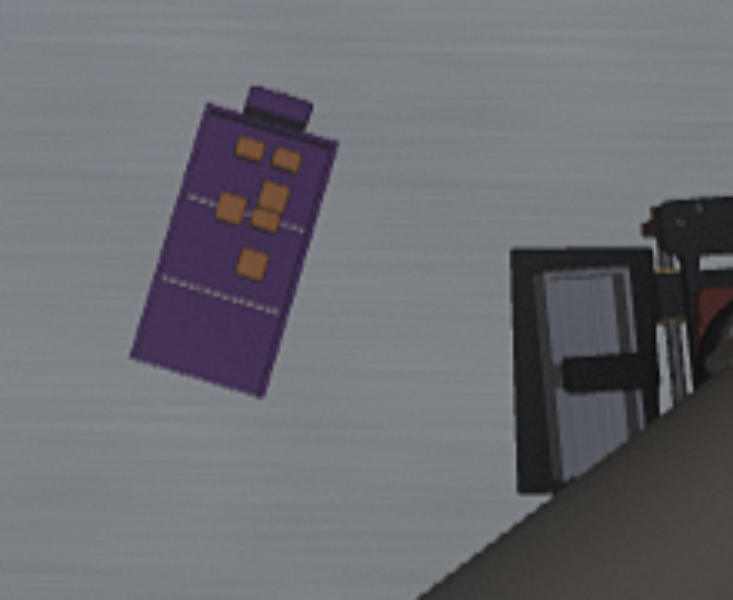

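The top view shows six lozenges in the tray and none in the spout third. The shaker is upright and empty on its mat. I go to the single lozenge at crop (252,265).

```bash
python3 -m jog '[[-0.18,[10,24,0],[0,0,7]],[-0.18,[20,48,0],[0,0,14]],[-0.18,[30,72,0],[0,0,21]],[-0.18,[40,96,0],[0,0,28]],[-0.18,[48,120,0],[0,0,35]],[-0.18,[56,144,0],[0,0,42]],[-0.18,[64,168,0],[0,0,49]],[-0.18,[67,192,-10],[0,0,56]],[-0.18,[67,216,-20],[0,0,63]],[-0.18,[67,235,-40],[0,0,69.5]]]'
python3 -m jog '[[-0.18,[0,0,-20],[0,0,0]],[-0.18,[0,0,-40],[0,0,0]],[-0.18,[0,0,-40],[0,0,0]]]'
cat > lz.py <<'E'
import sys;from h import *
s=manip.get_state();T=rot(s['tool_rot']);print(s['eef_pos'],s['finger_gap'],'phi',np.degrees(np.arctan2(T[1,1],T[0,1])).round(1))
i,p,d=snap('wrist',sys.argv[1]);P=cloud(i,d);h=cv2.cvtColor(p,cv2.COLOR_RGB2HSV)
m=((h[...,0]<22)&(h[...,1]>170)&(h[...,2]>150)&(d>0)&(abs(P[...,2]-18)<2)).astype(np.uint8)
n,l,st,ce=cv2.connectedComponentsWithStats(m);c=np.array([528.6,-44.6]);u=np.array([.9636,-.2672]);v=np.array([.2672,.9636])
for k in range(1,n):
    if st[k,4]>150:
        q=P[l==k];r=cv2.minAreaRect(q[:,:2].astype(np.float32));x=np.array(r[0]);print('px',ce[k].round(),'xy',x.round(1),'t',((x-c)@u).round(1),'lat',((x-c)@v).round(1),'rect',np.round(r[1],1),round(r[2],1),'z',np.median(q[:,2]).round(1))
E
python3 lz.py w5.png
```

```text
clock: 19.45
eef_pos: [518.9, -53.8, 157.3]
tool_rot: [-3.115, 0.404, -0.004]
wrist_force: [0.5, -0.2, 0.2]
finger_gap: 35.8
gripper_force: 0.0
clock: 19.75
eef_pos: [516.2, -54.9, 115.0]
tool_rot: [3.113, -0.413, -0.006]
wrist_force: [-0.4, -0.4, -0.1]
finger_gap: 36.0
gripper_force: 0.0
[516.24071054 -54.91456337 114.96932239] 35.96136286952401 phi -105.1
px [317. 176.] xy [568.9 -70.4] t 45.7 lat -14.1 rect [17.1 16.9] 75.0 z 17.2
px [284. 196.] xy [560.4 -40.9] t 29.6 lat 12.0 rect [16.7 16.9] 73.8 z 17.2
px [315. 237.] xy [521.9 -56.5] t -3.3 lat -13.3 rect [17.1 17.4] 74.2 z 17.2
```

View pics/w5.png

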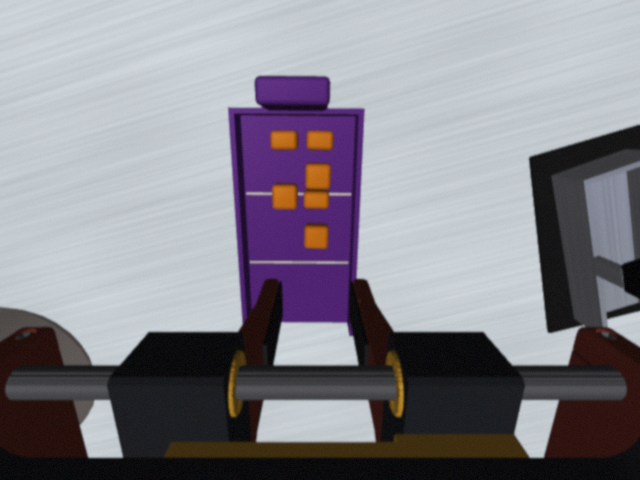

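The wrist view shows the lozenge at (315,237), flat and aligned with the tray, measured at (521.9,-56.5). I descend with a 30 mm gap.

```bash
python3 -m jog '[[-0.32,[4.4,0,-20],[0,0,0]],[-0.32,[4.4,0,-45],[0,0,0]],[-0.32,[4.4,0,-70],[0,0,0]],[-0.32,[4.4,0,-85],[0,0,0]],[-0.32,[4.4,0,-95],[0,0,0]],[-0.32,[4.4,0,-102],[0,0,0]],[-0.32,[4.4,0,-104],[0,0,0]],[-0.32,[4.4,0,-105],[0,0,0]]]'
```

```text
clock: 20.6
eef_pos: [522.9, -55.2, 12.1]
tool_rot: [-3.114, 0.413, -0.001]
wrist_force: [0.3, 0.7, 0.2]
finger_gap: 29.9
gripper_force: 0.0
```

```bash
python3 -m jog '[[-0.32,[0,0,-2],[0,0,0]],[-1,[0,0,-2],[0,0,0]],[-1,[0,0,-2],[0,0,0]],[-1,[0,0,-2],[0,0,0]],[-1,[0,0,-2],[0,0,0]],[-1,[0,0,-2],[0,0,0]]]'
python3 -m jog '[[-1,[0,0,8],[0,0,0]],[-1,[0,0,18],[0,0,0]],[-1,[-12,3,18],[0,0,0]],[-1,[-28,8,18],[0,0,0]],[-1,[-42,12,18],[0,0,0]],[-1,[-50,14,16],[0,0,0]],[-1,[-50,14,8],[0,0,0]],[-1,[-50,14,2],[0,0,0]],[-1,[-50,14,1],[0,0,0]],[-1,[-50,14,1],[0,0,0]]]'
python3 -m jog '[[-0.32,[0,0,0],[0,0,0]],[-0.32,[0,0,0],[0,0,0]],[-0.32,[0,0,0],[0,0,0]],[-0.32,[0,0,10],[0,0,0]],[-0.32,[0,0,30],[0,0,0]],[-0.32,[0,0,70],[0,0,0]],[-0.32,[-20,5,110],[0,0,0]],[-0.32,[-40,10,140],[0,0,0]],[-0.32,[-50,10,160],[0,0,0]],[-0.32,[-50,10,160],[0,0,0]]]'
python3 lz.py w6.png
```

```text
clock: 21.2
eef_pos: [522.7, -55.0, 9.9]
tool_rot: [-3.114, 0.413, -0.001]
wrist_force: [0.1, 0.7, 4.1]
finger_gap: 19.6
gripper_force: 30.0
clock: 22.2
eef_pos: [472.8, -41.4, 10.3]
tool_rot: [3.114, -0.414, -0.0]
wrist_force: [0.1, 0.2, -0.7]
finger_gap: 19.5
gripper_force: 30.0
clock: 23.2
eef_pos: [422.6, -30.6, 172.6]
tool_rot: [-3.11, 0.412, -0.004]
wrist_force: [0.2, 0.0, -0.5]
finger_gap: 29.9
gripper_force: 0.0
[422.63319793 -30.62785088 172.60321635] 29.89581422305347 phi -105.1
px [317.  54.] xy [568.6 -70.7] t 45.6 lat -14.5 rect [15.4 16.3] 75.1 z 17.3
px [286.  75.] xy [560.2 -41.2] t 29.6 lat 11.7 rect [16.5 16.1] 74.5 z 17.2
px [313. 175.] xy [472.5 -41. ] t -55.0 lat -11.5 rect [15.1 15.9] 74.4 z 17.3
```

View pics/w6.png

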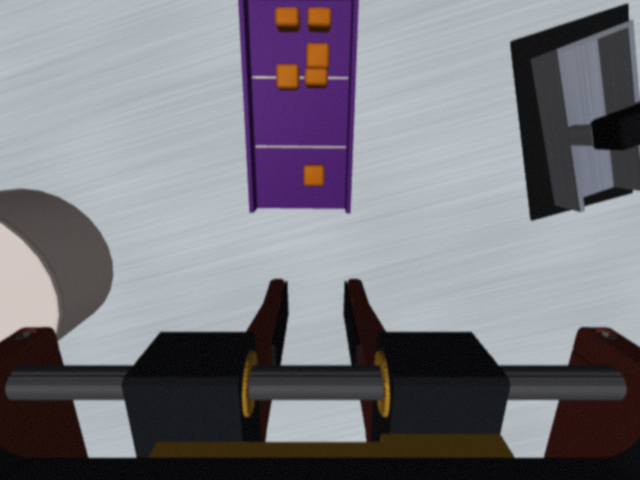

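The wrist view shows the moved lozenge at (313,175) in the spout third. The two at (287,76) and (316,76) sit almost on the line between the middle and rear thirds. To be clear of doubt I move the free one to the middle, gripping along the tray's length.

```bash
python3 -m jog '[[-0.27,[14,-1,-5],[0,0,8.5]],[-0.27,[28,-2,-10],[0,0,17]],[-0.27,[42,-3,-15],[0,0,25.5]],[-0.27,[56,-4,-20],[0,0,34]],[-0.27,[70,-5,-25],[0,0,42.5]],[-0.27,[84,-6,-30],[0,0,51]],[-0.27,[98,-7,-35],[0,0,59.5]],[-0.27,[112,-8,-40],[0,0,68]],[-0.27,[126,-9,-45],[0,0,76.5]],[-0.27,[137,-10,-50],[0,0,84.5]]]'
python3 -m jog '[[-0.27,[0,0,-10],[0,0,5]],[-0.27,[0,0,-20],[0,0,5]],[-0.27,[0,0,-20],[0,0,5]]]'
python3 lz.py w7.png
```

```text
clock: 24.25
eef_pos: [560.0, -41.3, 118.6]
tool_rot: [-2.577, -1.795, 0.002]
wrist_force: [0.3, -0.1, 0.1]
finger_gap: 32.5
gripper_force: 0.0
clock: 24.55
eef_pos: [557.9, -41.4, 98.1]
tool_rot: [-2.503, -1.894, 0.006]
wrist_force: [-1.2, 0.1, -0.0]
finger_gap: 32.4
gripper_force: 0.0
[557.89148653 -41.36229571  98.11001345] 32.3813366539023 phi -15.8
px [317. 248.] xy [560.  -40.5] t 29.1 lat 12.3 rect [18.2 17. ] 74.4 z 17.4
px [210. 276.] xy [472.3 -40. ] t -55.5 lat -10.6 rect [17.9 17.6] 73.1 z 17.2
px [337. 279.] xy [568.6 -69.8] t 45.3 lat -13.6 rect [17.9 16.7] 74.8 z 17.4
```

```bash
python3 -m jog '[[-0.27,[0.5,1,-25],[0,0,0]],[-0.27,[0.5,1,-45],[0,0,0]],[-0.27,[0.5,1,-62],[0,0,0]],[-0.27,[0.5,1,-74],[0,0,0]],[-0.27,[0.5,1,-82],[0,0,0]],[-0.27,[0.5,1,-87],[0,0,0]],[-0.27,[0.5,1,-88],[0,0,0]],[-0.27,[0.5,1,-88],[0,0,0]]]'
python3 -m jog '[[-1,[0,0,0],[0,0,0]],[-1,[0,0,0],[0,0,0]],[-1,[0,0,0],[0,0,0]],[-1,[0,0,0],[0,0,0]],[-1,[0,0,0],[0,0,0]]]'
```

```text
clock: 25.4
eef_pos: [560.3, -40.1, 13.0]
tool_rot: [2.502, 1.899, 0.001]
wrist_force: [-0.1, -0.1, 0.6]
finger_gap: 32.1
gripper_force: 0.0
clock: 25.9
eef_pos: [560.4, -40.1, 13.1]
tool_rot: [2.502, 1.899, 0.001]
wrist_force: [-0.6, 0.5, 5.3]
finger_gap: 19.2
gripper_force: 30.0
```

```bash
python3 -m jog '[[-1,[0,0,8],[0,0,0]],[-1,[0,0,18],[0,0,0]],[-1,[-10,3,18],[0,0,0]],[-1,[-22,6,18],[0,0,0]],[-1,[-30,8,14],[0,0,0]],[-1,[-30,8,6],[0,0,0]],[-1,[-30,8,1],[0,0,0]],[-1,[-30,8,0.5],[0,0,0]],[-1,[-30,8,0.5],[0,0,0]]]'
python3 -m jog '[[-0.27,[0,0,0],[0,0,0]],[-0.27,[0,0,0],[0,0,0]],[-0.27,[0,0,0],[0,0,0]],[-0.27,[0,0,10],[0,0,0]],[-0.27,[0,0,30],[0,0,0]],[-0.27,[0,0,70],[0,0,0]],[-0.27,[0,20,110],[0,0,0]],[-0.27,[-10,50,140],[0,0,0]],[0.2,[-30,90,170],[0,0,0]],[0.2,[-40,130,200],[0,0,0]]]'
python3 -m jog '[[0.2,[-5,40,0],[0,0,5]],[0.2,[-15,80,0],[0,0,10]],[0.2,[-25,120,0],[0,0,15]],[0.2,[-25,140,0],[0,0,20]],[0.2,[-25,145,0],[0,0,20]]]'
python3 - <<'E'
from h import *
from m import show
i,p,d=snap('top');cv2.imwrite('pics/t6.png',cv2.resize(p[200:360,150:420],(800,474))[:,:,::-1])
s=manip.get_state();T=rot(s['tool_rot']);print(s['finger_gap'],s['eef_pos'],np.round(s['qpos'],2),np.degrees(np.arctan2(T[1,1],T[0,1])))
P=cloud(i,d);h=cv2.cvtColor(p,cv2.COLOR_RGB2HSV);Z=P[...,2]
b=np.zeros((480,640),bool);b[200:340,290:400]=1
pur=(h[...,0]>120)&(h[...,0]<160)&(h[...,1]>80)&(d>0)&b
r=show('',pur&(Z<35),P,'tray');show('',pur&(Z>50)&(Z<80),P,'tab')
i,p,d=snap('wrist','w8.png');P=cloud(i,d);Z=P[...,2];m=(d>0)&(abs(Z-93)<4)&(abs(P[...,0]-458)<130)&(abs(P[...,1]-254)<130)
show('',m,P,'lid');m=(d>0)&(abs(Z-129)<4)&(abs(P[...,0]-458)<130)&(abs(P[...,1]-254)<130);show('',m,P,'knob')
E
```

```text
clock: 26.8
eef_pos: [529.9, -32.1, 12.5]
tool_rot: [-2.502, -1.899, 0.001]
wrist_force: [-0.2, -0.7, 0.1]
finger_gap: 19.5
gripper_force: 30.0
clock: 27.8
eef_pos: [489.6, 94.5, 212.0]
tool_rot: [-2.504, -1.897, -0.0]
wrist_force: [0.6, 1.0, 0.2]
finger_gap: 44.7
gripper_force: 0.0
clock: 28.3
eef_pos: [465.3, 241.9, 211.0]
tool_rot: [-2.129, -2.31, -0.002]
wrist_force: [-0.3, 0.1, -0.1]
finger_gap: 52.4
gripper_force: 0.0
52.87267631168265 [465.76611526 240.74826026 210.80279853] [-0.91  0.25  0.38  1.95 -0.11  0.97 -0.41] 4.432814855078993
tray 2675 rect [528.7 -44.6] [ 95.5 182.3] 74.4 z med/max [-0.4  3.8 27.4]
tab 126 rect [622.3 -70.6] [42.3 15.5] 73.2 z med/max [63.4 66.8 71.8]
lid 22775 rect [460.9 255.6] [152.  152.1] 67.8 z med/max [91.2 92.4 93.8]
knob 831 rect [460.9 255.6] [25.1 24.4] 22.7 z med/max [126.5 128.2 129.8]
```

View pics/w8.png

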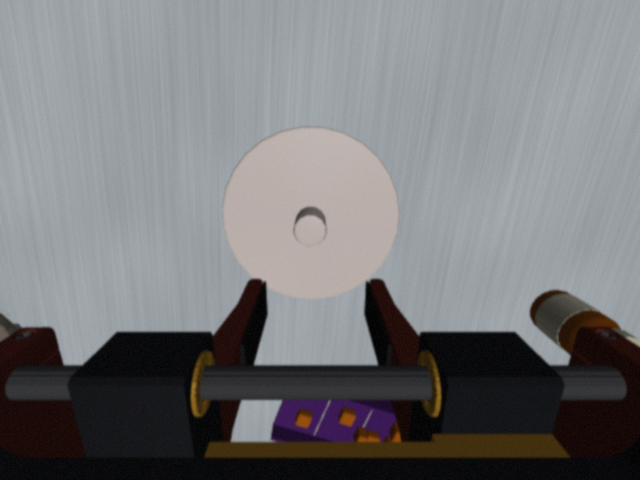

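View pics/t6.png

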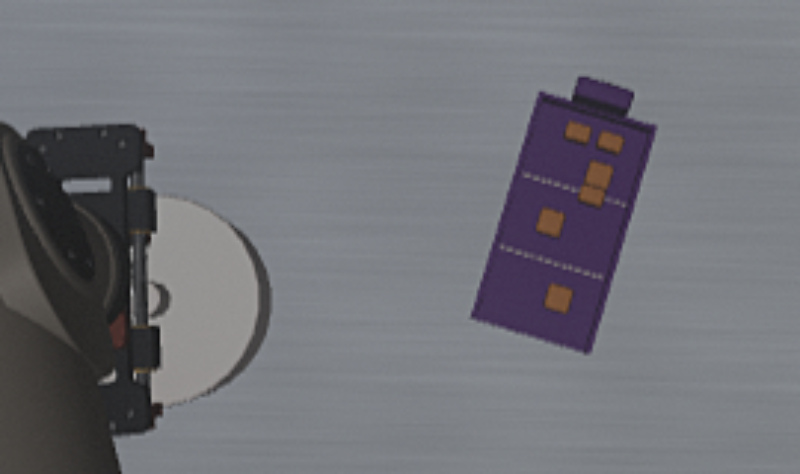

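The views show the lid from straight above, with its knob at (461,256). The six lozenges are spread over all three thirds (spout 1, middle 2, rear 3) and none is stacked. Next I take the lid.

```bash
python3 -m jog '[[0.2,[-4,14,-10],[0,0,0]],[0.2,[-4,14,-30],[0,0,0]],[0.2,[-4,14,-50],[0,0,0]],[0.2,[-4,14,-50],[0,0,0]]]'
python3 -m jog '[[0.2,[0,0,-20],[0,0,0]],[0.2,[0,0,-40],[0,0,0]],[0.2,[0,0,-52],[0,0,0]],[0.2,[0,0,-58],[0,0,0]],[0.2,[0,0,-58],[0,0,0]]]'
```

```text
clock: 28.8
eef_pos: [460.3, 251.4, 157.7]
tool_rot: [-2.137, -2.302, 0.008]
wrist_force: [-0.5, -0.3, 0.1]
finger_gap: 52.9
gripper_force: 0.0
clock: 29.3
eef_pos: [461.9, 252.9, 102.1]
tool_rot: [-2.136, -2.304, 0.001]
wrist_force: [0.1, 0.6, -0.5]
finger_gap: 53.0
gripper_force: 0.0
```

```bash
python3 -m jog '[[0.2,[-1,3,-1],[0,0,0]],[-1,[-1,3,-1],[0,0,0]],[-1,[-1,3,-1],[0,0,0]],[-1,[-1,3,-1],[0,0,0]],[-1,[-1,3,-1],[0,0,0]],[-1,[-1,3,-1],[0,0,0]],[-1,[-1,3,-1],[0,0,0]],[-1,[-1,3,-1],[0,0,0]]]'
python3 -m jog '[[-1,[0,0,4],[0,0,0]],[-1,[0,0,12],[0,0,0]],[-1,[0,0,25],[0,0,0]],[-1,[0,0,45],[0,0,0]],[-1,[-10,15,55],[0,0,0]],[-1,[-25,35,55],[0,0,0]],[-1,[-45,60,55],[0,0,0]],[-1,[-65,85,55],[0,0,0]],[-1,[-85,110,55],[0,0,0]],[-1,[-100,130,55],[0,0,0]]]'
```

```text
clock: 30.1
eef_pos: [460.9, 256.3, 101.6]
tool_rot: [-2.135, -2.305, -0.0]
wrist_force: [-2.0, -0.7, 5.9]
finger_gap: 25.5
gripper_force: 30.0
clock: 31.1
eef_pos: [359.7, 387.9, 157.3]
tool_rot: [-2.133, -2.306, -0.002]
wrist_force: [-0.8, 0.3, -2.9]
finger_gap: 25.3
gripper_force: 30.0
```

```bash
python3 -m jog '[[-1,[-15,20,-20],[0,0,0]],[-1,[-30,42,-50],[0,0,0]],[-1,[-30,42,-80],[0,0,0]],[-1,[-30,42,-105],[0,0,0]],[-1,[-30,42,-120],[0,0,0]],[-1,[-30,42,-127],[0,0,0]],[-1,[-30,42,-130],[0,0,0]],[-1,[-30,42,-131],[0,0,0]],[-1,[-30,42,-131],[0,0,0]]]'
```

```text
clock: 32.0
eef_pos: [331.4, 428.7, 26.2]
tool_rot: [-2.135, -2.304, -0.002]
wrist_force: [-0.1, 0.4, -2.2]
finger_gap: 25.3
gripper_force: 30.0
```

```bash
python3 -m jog '[[-1,[0,0,-1.5],[0,0,0]],[-1,[0,0,-1.5],[0,0,0]],[0.2,[0,0,-1.5],[0,0,0]],[0.2,[0,0,-1.5],[0,0,0]],[0.2,[0,0,-1.5],[0,0,0]],[0.2,[0,0,-1.5],[0,0,0]],[0.2,[0,0,20],[0,0,0]],[0.2,[0,0,60],[0,0,0]],[0.2,[0,0,110],[0,0,0]],[0.2,[0,0,160],[0,0,0]]]'
python3 -m jog '[[0,[20,-35,0],[0,0,-3]],[0,[45,-75,0],[0,0,-6]],[0,[70,-115,0],[0,0,-9]],[0,[95,-155,0],[0,0,-12]],[0,[120,-195,0],[0,0,-15]],[0,[145,-235,0],[0,0,-18]],[0,[170,-275,0],[0,0,-20]],[0,[195,-315,0],[0,0,-20]],[0,[220,-350,0],[0,0,-20]],[0,[240,-385,0],[0,0,-20]]]'
python3 -m jog '[[0,[15,-35,0],[0,0,0]],[0,[30,-70,0],[0,0,0]],[0,[40,-105,0],[0,0,0]],[0,[50,-115,-15],[0,0,0]],[0,[50,-115,-30],[0,0,0]]]'
cat > tab.py <<'E'
from h import *
from m import show
s=manip.get_state();T=rot(s['tool_rot']);print(s['finger_gap'],s['eef_pos'],np.round(s['qpos'],2),np.degrees(np.arctan2(T[1,1],T[0,1])))
for n in('top','wrist'):
    i,p,d=snap(n,n+'_l.png');P=cloud(i,d);h=cv2.cvtColor(p,cv2.COLOR_RGB2HSV);Z=P[...,2]
    pur=(h[...,0]>120)&(h[...,0]<160)&(h[...,1]>80)&(d>0)&(P[...,0]>350)&(P[...,0]<720)
    for a,b,l in((2,35,'tray'),(50,80,'tab')):
        try: show('',pur&(Z<b)&(Z>a),P,n+l)
        except Exception as e: print(n,l,'none')
    w=(p.min(-1)>120)&(d>0)&(abs(Z-82)<6)&(abs(P[...,0]-460)<150)&(abs(P[...,1]-255)<150)
    if w.sum()>50: show('',w,P,n+'jar')
E
python3 tab.py
```

```text
clock: 33.0
eef_pos: [330.7, 427.5, 186.8]
tool_rot: [2.135, 2.304, -0.002]
wrist_force: [0.3, -0.2, -1.3]
finger_gap: 52.6
gripper_force: 0.0
clock: 34.0
eef_pos: [572.0, 41.5, 185.4]
tool_rot: [2.503, 1.899, 0.001]
wrist_force: [1.2, -0.4, -1.2]
finger_gap: 44.2
gripper_force: 0.0
clock: 34.5
eef_pos: [621.8, -74.5, 155.1]
tool_rot: [2.505, 1.893, 0.001]
wrist_force: [0.4, -0.0, -0.9]
finger_gap: 44.0
gripper_force: 0.0
44.008033444722486 [621.84287414 -74.51850672 155.12693854] [-0.37  0.51  0.53  1.77 -0.31  0.94  0.01] -15.824221991589125
top tray none
top tab none
topjar 364 rect [457.8 255.6] [147.  147.6] 67.1 z med/max [80.8 84.  87.5]
wristtray 16245 rect [537.  -45.4] [ 96.5 196. ] 74.3 z med/max [ 2.4  3.7 26.1]
wristtab 1067 rect [625.5 -69.2] [43.1 14.7] 74.4 z med/max [61.1 67.1 68.5]
```

```bash
python3 -m jog '[[0,[3,5,-20],[0,0,0]],[0,[3,5,-50],[0,0,0]],[0,[3,5,-80],[0,0,0]],[0,[3,5,-100],[0,0,0]],[0,[3,5,-115],[0,0,0]],[0,[3,5,-122],[0,0,0]],[0,[3,5,-125],[0,0,0]],[0,[3,5,-125],[0,0,0]]]'
```

```text
clock: 35.4
eef_pos: [624.3, -66.6, 30.8]
tool_rot: [2.502, 1.899, 0.001]
wrist_force: [1.1, 0.7, -0.2]
finger_gap: 44.0
gripper_force: 0.0
```

```bash
python3 -m jog '[[-1,[0,0,0],[0,0,0]],[-1,[0,0,0],[0,0,0]],[-1,[0,0,0],[0,0,0]],[-1,[0,0,0],[0,0,0]],[-1,[0,0,0],[0,0,0]],[-1,[0,0,0],[0,0,0]],[-1,[0,0,0],[0,0,0]]]'
```

```text
clock: 36.1
eef_pos: [624.4, -66.9, 30.8]
tool_rot: [2.502, 1.899, 0.001]
wrist_force: [-0.2, -0.5, 4.4]
finger_gap: 16.0
gripper_force: 30.0
```

```bash
python3 -m jog '[[-1,[0,0,4],[0,0,0]],[-1,[0,0,10],[-0.5,-1.9,0]],[-1,[0,0,20],[-1,-3.8,0]],[-1,[0,0,35],[-1.6,-5.8,0]],[-1,[0,0,55],[-1.6,-5.8,0]],[-1,[0,0,80],[-1.6,-5.8,0]],[-1,[0,0,105],[-1.6,-5.8,0]],[-1,[0,0,130],[-1.6,-5.8,0]],[-1,[0,0,148],[-1.6,-5.8,0]],[-1,[0,0,155],[-1.6,-5.8,0]]]'
python3 -m jog '[[-1,[0,6,0],[0,0,1]],[-1,[1,18,2],[0,0,3]],[-1,[3,34,4],[0,0,5]],[-1,[5,52,6],[0,0,7]],[-1,[7,70,8],[0,0,9]],[-1,[9,88,10],[0,0,11]],[-1,[11,106,12],[0,0,13]],[-1,[13,124,14],[0,0,15]],[-1,[15,142,15],[0,0,17]],[-1,[16,160,15],[0,0,19]]]'
python3 -m jog '[[-1,[2,18,0],[0,0,2]],[-1,[4,36,0],[0,0,4]],[-1,[6,54,0],[0,0,6]],[-1,[8,74,0],[0,0,8]],[-1,[10,94,0],[0,0,10]],[-1,[12,116,0],[0,0,12]],[-1,[14,138,0],[0,0,14]],[-1,[16,156,0],[0,0,16]],[-1,[17,168,0],[0,0,16.5]],[-1,[17,172,0],[0,0,16.5]]]'
python3 - <<'E'
from h import *
s=manip.get_state();T=rot(s['tool_rot']);print(s['finger_gap'],s['eef_pos'],np.round(s['qpos'],2),np.degrees(np.arctan2(T[1,1],T[0,1])),T[:,2].round(3))
E
```

```text
clock: 37.1
eef_pos: [624.3, -66.9, 186.8]
tool_rot: [2.435, 1.847, 0.1]
wrist_force: [-0.5, 0.2, -2.9]
finger_gap: 15.9
gripper_force: 30.0
clock: 38.1
eef_pos: [640.3, 94.8, 200.6]
tool_rot: [2.101, 2.235, 0.118]
wrist_force: [0.9, -0.0, -3.2]
finger_gap: 15.7
gripper_force: 30.0
clock: 39.1
eef_pos: [656.8, 267.2, 200.1]
tool_rot: [1.766, 2.522, 0.133]
wrist_force: [-0.1, -0.1, -2.4]
finger_gap: 16.2
gripper_force: 30.0
16.192405618623635 [656.80895756 267.19021936 200.05965041] [-0.74  0.52  0.37  1.6  -0.21  0.96  0.04] 20.000803018959758 [ 0.098  0.037 -0.995]
```

```bash
python3 -m jog '[[-1,[0,8,0],[0,0,0]],[-1,[0,22,0],[0,0,0]],[-1,[0,38,-5],[0,0,0]],[-1,[0,52,-12],[0,0,0]],[-1,[0,60,-18],[0,0,0]],[-1,[0,60,-20],[0,0,0]]]'
python3 - <<'E'
from h import *
s=manip.get_state();T=rot(s['tool_rot']);e=s['eef_pos'];print(e,T[:,2].round(3))
i,p,d=snap('wrist','w9.png');P=cloud(i,d);h=cv2.cvtColor(p,cv2.COLOR_RGB2HSV)
q=(P-e)@T   # tool frame coords
m=(h[...,0]>120)&(h[...,0]<160)&(h[...,1]>80)&(d>0);m[330:]=0
q2=q[m];print('tray tool-y range',np.percentile(q2[:,1],[.2,.5,99.5]).round(1),'x',np.percentile(q2[:,0],[.5,99.5]).round(1))
near=m&(q[...,1]<np.percentile(q2[:,1],.5)+4);print('spout end world',np.median(P[near],0).round(1),'tool',np.median(q[near],0).round(1))
lo=((h[...,0]<22)&(h[...,1]>170)&(h[...,2]>150)&(d>0)).astype(np.uint8);n,l,st,ce=cv2.connectedComponentsWithStats(lo)
for k in range(1,n):
    if st[k,4]>100:print(ce[k].round(),st[k,4],q[l==k].mean(0).round())
for nm in('wrist','top','scene'):
    i,p,d=snap(nm,nm+'_j.png');P=cloud(i,d)
    w=(p.min(-1)>70)&(d>0)&(abs(P[...,2]-83)<6)&(abs(P[...,0]-460)<170)&(abs(P[...,1]-255)<150);w&=(p.max(-1).astype(int)-p.min(-1)<40)
    if w.sum()>30:
        c=P[w][:,:2].astype(np.float32);(cx,cy),r=cv2.minEnclosingCircle(c);A=np.c_[2*c,np.ones(len(c))];sol=np.linalg.lstsq(A,(c**2).sum(1),rcond=None)[0];print(nm,w.sum(),(cx,cy),r,'fit',sol[:2],np.sqrt(sol[2]+sol[:2]@sol[:2]))
E
```

```text
clock: 39.7
eef_pos: [655.6, 327.4, 178.5]
tool_rot: [1.766, 2.524, 0.131]
wrist_force: [-0.2, 0.8, -2.1]
finger_gap: 16.0
gripper_force: 30.0
[655.64429255 327.39892897 178.51176148] [ 0.096  0.036 -0.995]
tray tool-y range [-188.9 -188.1    7.9] x [-36.   44.9]
spout end world [485.  261.7 132. ] tool [  -3.3 -186.5   27.5]
[138. 275.] 904 [   7. -100.   14.]
[265. 280.] 616 [  7. -27.   8.]
[ 52. 311.] 823 [ -16. -155.   14.]
[223. 315.] 799 [-18. -54.  14.]
[190. 318.] 535 [-17. -71.   8.]
[263. 318.] 241 [-17. -29.   8.]
[275. 398.] 115 [  26.   -8. -100.]
wrist 1379 (461.94097900390625, 256.1941833496094) 75.27657318115234 fit [462.49181626 257.40369107] 71.7310230736257
top 373 (457.902587890625, 255.14817810058594) 74.92594146728516 fit [457.8965601  254.85655524] 72.1907918683036
scene 475 (459.7375793457031, 252.4444122314453) 76.72400665283203 fit [460.37538322 252.74689869] 72.20224387321942
```

The jar is still at about (461,256) and all six lozenges are in place. The tray is tipped about 6° spout-down with the spout over the mouth. I lower it and tip about the spout.

```bash
python3 -m jog '[[-1,[-2,1,-10],[0,0,0]],[-1,[-4,1.5,-22],[0,0,0]],[-1,[-4,1.5,-29],[0,0,0]],[-1,[-4,1.5,-31],[0,0,0]],[-1,[-4,1.5,-31],[0,0,0]]]'
python3 -m jog '[[-1,[-4,-1,11],[1.2,-3.3,0]],[-1,[-8,-3,22],[2.4,-6.6,0]],[-1,[-12,-4,33],[3.6,-9.9,0]],[-1,[-15.7,-5.7,43],[4.8,-13.2,0]],[-1,[-21,-8,53],[6,-16.5,0]],[-1,[-27,-10,62],[7.1,-19.5,0]],[-1,[-33,-12,71],[8.2,-22.6,0]],[-1,[-40,-14.5,80],[9.4,-25.9,0]],[-1,[-47,-17,88],[10.6,-29,0]],[-1,[-54,-20,95],[11.6,-32,0]]]'
python3 -m jog '[[-1,[-7,-2.5,6],[1,-2.7,0]],[-1,[-14,-5,11],[1.9,-5.2,0]],[-1,[-20,-7,16],[2.7,-7.5,0]],[-1,[-20,-7,16],[2.7,-7.5,0]],[-1,[-20,-7,16],[2.7,-7.5,0]],[-1,[-20,-7,16],[2.7,-7.5,0]],[-1,[-20,-7,16],[2.7,-7.5,0]],[-1,[-20,-7,16],[2.7,-7.5,0]]]'
cat > pl.py <<'E'
from h import *
s=manip.get_state();T=rot(s['tool_rot']);e=s['eef_pos'];print(e,np.round(s['qpos'],2),'tilt',np.degrees(np.arccos(-T[2,2])).round(1),'spout',(e+T@[0,-188.5,27]).round(1))
for nm in('wrist','scene','top'):
    i,p,d=snap(nm,nm+'_p.png');P=cloud(i,d);h=cv2.cvtColor(p,cv2.COLOR_RGB2HSV)
    lo=((h[...,0]<20)&(h[...,1]>130)&(h[...,2]>70)&(d>0)&(P[...,0]>350)&(P[...,0]<800)&(abs(P[...,1])<450)&(P[...,2]>-10)).astype(np.uint8);n,l,st,ce=cv2.connectedComponentsWithStats(lo)
    for k in range(1,n):
        if st[k,4]>12:print(nm,ce[k].round(),st[k,4],'world',P[l==k].mean(0).round(),'tool',((P[l==k].mean(0)-e)@T).round())
E
python3 pl.py
```

```text
clock: 40.4
eef_pos: [652.7, 326.5, 148.6]
tool_rot: [1.769, 2.52, 0.131]
wrist_force: [-0.4, -0.2, -2.7]
finger_gap: 15.8
gripper_force: 30.0
clock: 41.4
eef_pos: [601.6, 306.2, 240.9]
tool_rot: [1.526, 2.169, 0.756]
wrist_force: [-0.1, -0.4, -2.7]
finger_gap: 15.8
gripper_force: 30.0
clock: 42.2
eef_pos: [583.3, 298.8, 257.1]
tool_rot: [1.458, 2.069, 0.885]
wrist_force: [0.5, -0.3, -2.2]
finger_gap: 15.6
gripper_force: 30.0
[583.31874796 298.83808072 257.14048365] [-1.15  0.14  0.5   2.24  1.58  0.18 -1.85] tilt 46.4 spout [479.5 261.5 101.9]
wrist [294. 300.] 17 world [558. 301. 266.] tool [ 10. -10. -23.]
wrist [ 22. 332.] 70 world [465. 291. 258.] tool [ 32. -78. -83.]
wrist [ 37. 408.] 6061 world [470. 273. 267.] tool [ 14. -73. -91.]
wrist [598. 330.] 22 world [566. 327. 369.] tool [ 32.  77. -82.]
wrist [288. 357.] 50 world [532. 290. 293.] tool [  8.  -9. -62.]
wrist [279. 361.] 82 world [510. 300. 310.] tool [ 25.  -9. -86.]
wrist [353. 365.] 73 world [514. 307. 329.] tool [ 31.   9. -95.]
wrist [355. 386.] 50 world [512. 304. 332.] tool [ 28.   9. -99.]
wrist [273. 384.] 13 world [500. 300. 319.] tool [ 29.  -9. -99.]
wrist [355. 404.] 37 world [513. 299. 332.] tool [  24.    9. -100.]
wrist [284. 413.] 153 world [521. 280. 306.] tool [  3.  -9. -81.]
wrist [355. 414.] 18 world [515. 296. 332.] tool [ 20.   9. -99.]
wrist [315. 448.] 4645 world [504. 291. 331.] tool [  19.    0. -107.]
scene [450. 259.] 34 world [787. 130.  74.] tool [-227.  -40.  224.]
top [216. 302.] 40 world [458. 236.  25.] tool [ -16. -264.   59.]
top [228. 309.] 36 world [444. 209.  25.] tool [ -37. -280.   43.]
top [217. 321.] 151 world [415. 231.  24.] tool [  -7. -294.   30.]
top [200. 323.] 56 world [411. 271.  19.] tool [  32. -291.   39.]
```

```bash
python3 -m jog '[[-1,[8,3,5],[-1.4,3.8,0]],[-1,[20,7,5],[-4,11,0]],[-1,[30,11,0],[-6.5,18,0]],[-1,[40,15,-5],[-9,25,0]],[-1,[50,18,-10],[-11.5,31.5,0]],[-1,[60,22,-15],[-14,38,0]],[-1,[70,26,-20],[-15.9,43.6,0]],[-1,[74,27,-20],[-15.9,43.6,0]],[-1,[74,27,-20],[-15.9,43.6,0]]]'
python3 pl.py | grep -v "tool.*-[6-9][0-9]\.\]\|-1[0-9][0-9]\.\]$"
```

```text
clock: 43.25
eef_pos: [657.7, 326.8, 237.5]
tool_rot: [1.789, 2.548, 0.043]
wrist_force: [1.0, 0.1, -2.1]
finger_gap: 15.5
gripper_force: 30.0
[657.71149473 326.7745496  237.48193565] [-0.57  0.55  0.03  1.41 -0.    1.15 -0.2 ] tilt 2.3 spout [481.6 263.  203.2]
wrist [ 85. 184.] 347 world [415. 273.  18.] tool [  33. -254.  209.]
wrist [ 73. 202.] 137 world [436. 270.  71.] tool [  23. -235.  158.]
scene [450. 259.] 30 world [787. 130.  74.] tool [-228.   49.  167.]
top [216. 302.] 39 world [458. 236.  25.] tool [ -16. -227.  204.]
top [228. 309.] 30 world [443. 209.  25.] tool [ -37. -250.  203.]
top [219. 315.] 47 world [430. 228.  19.] tool [ -14. -256.  208.]
top [200. 323.] 58 world [410. 270.  20.] tool [  32. -260.  208.]
top [216. 325.] 96 world [407. 234.  27.] tool [  -1. -275.  200.]
```

The tray is empty and the top view shows all six lozenges in the jar. I carry the tray back to its spot.

```bash
python3 -m jog '[[-1,[0,-15,0],[0,0,-1]],[-1,[-2,-35,0],[0,0,-3]],[-1,[-5,-60,-5],[0,0,-6]],[-1,[-8,-90,-10],[0,0,-9]],[-1,[-11,-120,-15],[0,0,-12]],[-1,[-14,-150,-20],[0,0,-15]],[-1,[-17,-180,-25],[0,0,-18]],[-1,[-20,-210,-30],[0,0,-21]],[-1,[-22,-240,-35],[0,0,-24]],[-1,[-24,-270,-40],[0,0,-27]]]'
python3 -m jog '[[-1,[-2,-30,0],[0,0,-3]],[-1,[-4,-60,0],[0,0,-6]],[-1,[-7,-90,0],[0,0,-8.5]],[-1,[-9,-110,-10],[0,0,-8.5]],[-1,[-9,-124,-30],[0,0,-8.5]],[-1,[-9,-124,-50],[0,0,-8.5]],[-1,[-9,-124,-60],[0,0,-8.5]]]'
python3 - <<'E'
from h import *
s=manip.get_state();T=rot(s['tool_rot']);print(s['eef_pos'],np.degrees(np.arctan2(T[1,1],T[0,1])),T[:,2].round(4),np.round(s['qpos'],2))
r=R.from_matrix(T);z=T[:,2];ax=np.cross(z,[0,0,-1]);print('level turn deg',np.degrees(ax).round(2))
E
```

```text
clock: 44.4
eef_pos: [631.6, 53.3, 197.1]
tool_rot: [2.331, 2.043, 0.032]
wrist_force: [0.8, -0.4, -2.0]
finger_gap: 15.6
gripper_force: 30.0
clock: 45.1
eef_pos: [621.7, -69.7, 135.6]
tool_rot: [2.475, 1.867, 0.024]
wrist_force: [-0.2, 0.3, -2.9]
finger_gap: 15.9
gripper_force: 30.0
[621.74655982 -69.65205787 135.55720611] -15.928789729867775 [ 0.0375 -0.024  -0.999 ] [-0.17  0.47  0.23  1.8  -0.11  0.84 -0.18]
level turn deg [1.37 2.15 0.  ]
```

```bash
python3 -m jog '[[-1,[0,0,-20],[1.4,2.1,0]],[-1,[0,0,-45],[1.4,2.1,0]],[-1,[0,0,-70],[1.4,2.1,0]],[-1,[0,0,-85],[1.4,2.1,0]],[-1,[0,0,-95],[1.4,2.1,0]],[-1,[0,0,-100],[1.4,2.1,0]],[-1,[0,0,-102],[1.4,2.1,0]],[-1,[0,0,-103],[1.4,2.1,0]],[-1,[0,0,-103],[1.4,2.1,0]]]'
python3 - <<'E'
from h import *
s=manip.get_state();T=rot(s['tool_rot']);print(s['eef_pos'],T[:,2].round(4))
i,p,d=snap('scene');P=cloud(i,d);h=cv2.cvtColor(p,cv2.COLOR_RGB2HSV)
e=s['eef_pos'];m=(h[...,0]>120)&(h[...,0]<160)&(h[...,1]>80)&(d>0);q=(P-e)@T
f=m&(abs(q[...,2]-27)<6)
for a in(-170,-130,-90,-50):
    k=f&(abs(q[...,1]-a)<15);print(a,k.sum(),P[k][:,2].mean().round(2))
E
```

```text
clock: 46.0
eef_pos: [624.5, -68.0, 34.2]
tool_rot: [2.504, 1.895, 0.005]
wrist_force: [0.9, 1.0, -2.0]
finger_gap: 16.2
gripper_force: 30.0
[624.47243023 -67.98445667  34.21304707] [ 3.2e-03  8.0e-04 -1.0e+00]
-170 368 7.34
-130 347 7.52
-90 426 7.69
-50 262 7.69
```

Level, about 3.4 mm above the surface. I lower it, release, and go to the lid.

```bash
python3 -m jog '[[-1,[0,0,-1.5],[0,0,0]],[-1,[0,0,-3],[0,0,0]],[-1,[0,0,-3.3],[0,0,0]],[-1,[0,0,-3.3],[0,0,0]]]'
python3 -m jog '[[0,[0,0,0],[0,0,0]],[0,[0,0,0],[0,0,0]],[0,[0,0,0],[0,0,0]],[0,[0,0,0],[0,0,0]],[0,[0,0,10],[0,0,0]],[0,[0,0,40],[0,0,0]],[0,[0,0,80],[0,0,0]],[0,[0,0,120],[0,0,0]],[0,[0,0,155],[0,0,0]],[0,[-10,40,160],[0,0,0]]]'
python3 -m jog '[[0.2,[-20,40,0],[0,0,3]],[0.2,[-45,80,0],[0,0,6]],[0.2,[-70,120,0],[0,0,9]],[0.2,[-95,160,0],[0,0,12]],[0.2,[-120,200,0],[0,0,15]],[0.2,[-145,240,0],[0,0,18]],[0.2,[-170,280,0],[0,0,20]],[0.2,[-195,320,0],[0,0,20]],[0.2,[-220,360,0],[0,0,20]],[0.2,[-240,395,0],[0,0,20]]]'
python3 -m jog '[[0.2,[-20,20,0],[0,0,0]],[0.2,[-40,45,-20],[0,0,0]],[0.2,[-43,55,-30],[0,0,0]],[0.2,[-43,55,-30],[0,0,0]],[0.2,[-43,55,-30],[0,0,0]]]'
cat > lid.py <<'E'
from h import *
from m import show
s=manip.get_state();T=rot(s['tool_rot']);print(s['finger_gap'],s['eef_pos'],np.round(s['qpos'],2),np.degrees(np.arctan2(T[1,1],T[0,1])))
i,p,d=snap('wrist');P=cloud(i,d);Z=P[...,2]
g=lambda z,w:(d>0)&(abs(Z-z)<w)&(abs(P[...,0]-330)<130)&(abs(P[...,1]-430)<130)
show('',g(16,4),P,'lid');show('',g(52,5),P,'knob')
i,p,d=snap('top');P=cloud(i,d);Z=P[...,2];h=cv2.cvtColor(p,cv2.COLOR_RGB2HSV)
c=P[(d>0)&(abs(Z-83)<6)&(abs(P[...,0]-460)<150)&(abs(P[...,1]-255)<130)&(p.min(-1)>70)][:,:2].astype(np.float32);print('jar top-view',cv2.minEnclosingCircle(c))
pur=(h[...,0]>120)&(h[...,0]<160)&(h[...,1]>80)&(d>0)&(P[...,0]>350)
show('',pur&(Z<35),P,'tray')
E
python3 lid.py
```

```text
clock: 46.45
eef_pos: [624.3, -68.0, 30.8]
tool_rot: [2.504, 1.895, 0.004]
wrist_force: [0.3, 1.0, 4.1]
finger_gap: 15.7
gripper_force: 30.0
clock: 47.45
eef_pos: [617.4, -34.7, 196.4]
tool_rot: [2.507, 1.878, 0.013]
wrist_force: [0.1, 0.1, 0.1]
finger_gap: 44.1
gripper_force: 0.0
clock: 48.45
eef_pos: [372.3, 369.0, 191.2]
tool_rot: [-2.136, -2.303, -0.005]
wrist_force: [0.4, 0.6, 0.0]
finger_gap: 53.0
gripper_force: 0.0
clock: 48.95
eef_pos: [332.2, 420.9, 160.5]
tool_rot: [2.139, 2.3, 0.003]
wrist_force: [0.1, -0.1, -0.3]
finger_gap: 52.8
gripper_force: 0.0
52.7932768583314 [332.19133853 420.88333823 160.47107762] [-0.95  0.32 -0.08  1.95  0.04  0.87 -0.98] 4.151059201180581
lid 19037 rect [347.7 397.3] [152.8 221.3] 26.2 z med/max [14.2 15.4 16.9]
knob 683 rect [368.3 372.7] [ 24.9 156.9] 33.0 z med/max [49.3 51.2 52.8]
jar top-view ((457.7762451171875, 255.46212768554688), 75.00267791748047)
tray 3215 rect [814.6 -69.5] [1683.7  771.3] 90.0 z med/max [-1.6  3.6 27.4]
```

```bash
python3 -m jog '[[0.2,[-1.5,7,-30],[0,0,0]],[0.2,[-1.5,7,-65],[0,0,0]],[0.2,[-1.5,7,-95],[0,0,0]],[0.2,[-1.5,7,-115],[0,0,0]],[0.2,[-1.5,7,-128],[0,0,0]],[0.2,[-1.5,7,-135],[0,0,0]],[0.2,[-1.5,7,-136],[0,0,0]]]'
python3 -m jog '[[-1,[0,0,0],[0,0,0]],[-1,[0,0,0],[0,0,0]],[-1,[0,0,0],[0,0,0]],[-1,[0,0,0],[0,0,0]],[-1,[0,0,0],[0,0,0]],[-1,[0,0,0],[0,0,0]],[-1,[0,0,0],[0,0,0]]]'
```

```text
clock: 49.75
eef_pos: [330.0, 428.7, 24.2]
tool_rot: [2.138, 2.301, 0.003]
wrist_force: [-0.3, -0.3, -0.3]
finger_gap: 52.4
gripper_force: 0.0
clock: 50.45
eef_pos: [330.0, 429.5, 24.9]
tool_rot: [2.138, 2.302, 0.006]
wrist_force: [1.1, -0.3, 6.7]
finger_gap: 25.8
gripper_force: 30.0
```

```bash
python3 -m jog '[[-1,[0,0,10],[0,0,0]],[-1,[0,0,40],[0,0,0]],[-1,[0,0,80],[0,0,0]],[-1,[0,0,115],[0,0,0]],[-1,[15,-20,125],[0,0,0]],[-1,[40,-53,125],[0,0,0]],[-1,[65,-86,125],[0,0,0]],[-1,[90,-118,125],[0,0,0]],[-1,[115,-151,125],[0,0,0]],[-1,[131,-172.5,125],[0,0,0]]]'
python3 -m jog '[[-1,[0,0,-5],[0,0,0]],[-1,[0,0,-12],[0,0,0]],[-1,[0,0,-20],[0,0,0]],[-1,[0,0,-24],[0,0,0]],[-1,[0,0,-24],[0,0,0]]]'
cat > jl.py <<'E'
from h import *
s=manip.get_state();print(s['eef_pos'],s['wrist_force'])
for n in('wrist','scene'):
    i,p,d=snap(n,n+'_q.png');P=cloud(i,d);Z=P[...,2]
    b=(d>0)&(abs(P[...,0]-460)<110)&(abs(P[...,1]-255)<110)&(p.min(-1)>60)&(p.max(-1).astype(int)-p.min(-1)<40)
    for z,l in((84,'rim'),(92,'seated'),(s['eef_pos'][2]-8.6,'disc')):
        c=P[b&(abs(Z-z)<3)][:,:2].astype(np.float32)
        if len(c)>40: print(n,l,len(c),cv2.minEnclosingCircle(c))
E
python3 jl.py
```

```text
clock: 51.45
eef_pos: [461.5, 253.1, 149.3]
tool_rot: [2.141, 2.298, 0.001]
wrist_force: [-0.2, -0.3, -2.6]
finger_gap: 25.5
gripper_force: 30.0
clock: 51.95
eef_pos: [459.1, 257.2, 124.3]
tool_rot: [-2.135, -2.304, -0.0]
wrist_force: [-0.3, 0.3, -1.7]
finger_gap: 25.5
gripper_force: 30.0
[459.13542031 257.18126348 124.25630925] [-0.31360569  0.2516231  -1.69355287]
wrist disc 35899 ((459.4921569824219, 255.3092498779297), 76.8418960571289)
scene rim 203 ((461.2756652832031, 250.46018981933594), 74.82424926757812)
scene disc 1364 ((459.7375793457031, 251.72927856445312), 78.07953643798828)
```

```bash
python3 -m jog '[[-1,[1,0.5,-4],[0,0,0]],[-1,[1,0.5,-10],[0,0,0]],[-1,[1,0.5,-15],[0,0,0]],[-1,[1,0.5,-19],[0,0,0]],[-1,[1,0.5,-21],[0,0,0]],[-1,[1,0.5,-22],[0,0,0]],[-1,[1,0.5,-22],[0,0,0]]]'
```

```text
clock: 52.75
eef_pos: [461.5, 257.0, 103.1]
tool_rot: [2.138, 2.302, 0.003]
wrist_force: [0.5, -1.0, -2.0]
finger_gap: 25.7
gripper_force: 30.0
```

```bash
python3 -m jog '[[-1,[0,0,-1],[0,0,0]],[-1,[0,0,-1.5],[0,0,0]],[-1,[0,0,-1.5],[0,0,0]]]'; python3 -m jog '[[0.2,[0,0,-1],[0,0,0]],[0.2,[0,0,-1],[0,0,0]],[0.2,[0,0,-1],[0,0,0]],[0.2,[0,0,-1],[0,0,0]],[0.2,[0,0,-1],[0,0,0]],[0.2,[0,0,10],[0,0,0]],[0.2,[0,0,40],[0,0,0]],[0.2,[0,0,80],[0,0,0]],[0.2,[-15,15,110],[0,0,0]],[0.2,[-40,45,120],[0,0,0]]]'
python3 -m jog '[[0.2,[-30,40,0],[0,0,0]],[0.2,[-60,80,0],[0,0,0]],[0.2,[-90,120,0],[0,0,0]],[0.2,[-90,150,0],[0,0,0]],[0.2,[-90,150,0],[0,0,0]]]' | head -2
python3 - <<'E'
from h import *
t=[]
for n in('top','scene'):
    i,p,d=snap(n);P=cloud(i,d);Z=P[...,2];t.append(p)
    b=(d>0)&(abs(P[...,0]-460)<110)&(abs(P[...,1]-255)<110)&(p.min(-1)>60)
    k=b&(Z>86)&(Z<100);c=P[k];print(n,'lid',cv2.minEnclosingCircle(c[:,:2].astype(np.float32)),'z plane',np.linalg.lstsq(np.c_[c[:,:2]-[459,255],np.ones(len(c))],c[:,2],rcond=None)[0].round(4))
cv2.imwrite('pics/fin.png',np.vstack([cv2.resize(t[0][120:360,130:530],(500,300)),cv2.resize(t[1][130:430,60:500],(440,300))[:, :].repeat(1,0) if 0 else cv2.resize(t[1][130:430,60:560],(500,300))])[:,:,::-1])
E
```

```text
clock: 53.05
eef_pos: [461.5, 257.1, 102.0]
tool_rot: [2.138, 2.302, 0.004]
wrist_force: [-0.5, -0.2, -0.7]
finger_gap: 25.4
gripper_force: 30.0
clock: 54.05
eef_pos: [424.3, 301.3, 226.2]
tool_rot: [2.143, 2.294, 0.013]
wrist_force: [0.1, 0.8, -0.6]
finger_gap: 52.3
gripper_force: 0.0
clock: 54.55
eef_pos: [329.1, 456.6, 222.7]
top lid ((459.3062438964844, 255.01683044433594), 77.3315658569336) z plane [ 9.00000e-04 -9.00000e-04  9.22806e+01]
scene lid ((461.6266784667969, 253.00628662109375), 79.0879898071289) z plane [-4.70000e-03  9.30000e-03  9.28017e+01]
```

View pics/fin.png

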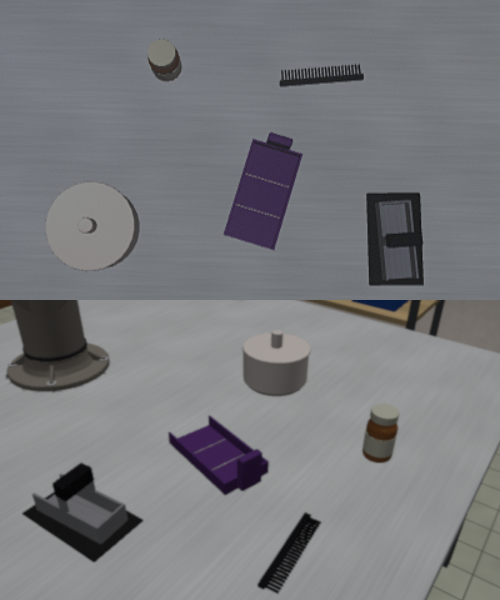

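The final view shows the jar closed with the lid level at (91,226). The tray is flat and empty at (263,195), and the shaker is upright and empty on its mat at (395,240). The comb and bottle are where they were. I hand the job in.

```bash
python3 -c "
from station import job
print(job.close_job())"
```

```text
the job is handed in; nothing more can be done
None
```

The job is handed in: all six lozenges are in the closed jar, and the empty shaker is upright on its mat. The tray is flat on the worktop, and the comb and bottle were left alone. After shaking out, I moved two lozenges with the gripper so that every third had one. The outcome has not been reported back.

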